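Clear the used tray in the treatment room

ROBOT

A 6-joint arm with a two-finger parallel gripper is mounted at the origin on the work surface. World frame = base frame: x ahead of the robot, y to its left, z up, the work surface at z = 0. Lengths are in m, angles in rad, forces in N, time in s.
With the tool pointing down it reaches from about 0.25 to 0.725 m from the base axis. Payload 4 kg.
Tool frame: the origin (TCP) lies on the centre line of the jaws, within the pads' length; the fingertips stand 22 mm ahead of it and the grasp point (between the pads) lies 3 mm ahead of it (bot.tip_reach is the distance from the TCP to the fingertips, in m); z points along the fingers, y is the line along which they close (so a half turn about z gives the same grasp; the last joint's range is limited). The gripper opens to 85 mm and grips with 20 to 120 N. Pads are 22 mm wide; open, the fingers measure 114 mm over their backs; the gripper's body (76 mm by 85 mm) begins 54 mm behind the grasp point. The pads swing forward as they close: fully open they stand 13 mm farther back than shut.
Start: joints at [-1.214, 0.241, 0.005, 1.335, 0, 1.571], TCP at [0.175, -0.469, 0.253] pointing down, gripper open.
Joint ranges: [-2.72, 2.72], [-1.05, 1.87], [-1.09, 1.28], [-1.99, 2.15], [-1.42, 1.44], [-3.14, 3.14]. Speed limits (rad/s): [2.79, 2.79, 3.14, 3.14, 3.14, 3.14].

INTERFACE

Orientations are given as a unit quaternion [x, y, z, w].
In Python, from workcell import bot gives the robot as it stands. The module is installed in compiled form; this text tells all that it offers.
- The arm moves only by the tool apply_moves, never from a script. Its argument "commands" is a list of rows, each a list of 4 numbers: the shift along the tool's x, y, z scaled (see below), then the turn about the tool's z scaled (see below). In form: [[tx, ty, tz, roll], ...]. A call has exactly 5 rows; each row shifts and turns the commanded pose from where the row before left it, along the tool's axes as they then stand; what a row does not reach is not made up. The controller multiplies each number of a shift by 20 mm and each number of a turn by 60 degrees. A row lasts 1/12 s, in which the tool goes at most 41.7 mm and 7.16 degrees, less where a joint would pass 70% of its speed; a pose out of reach is approached as far as the arm can. A call with a number of a shift or a turn outside -1 to 1 is refused whole. A call with a gripper value outside its range is refused whole. "claw" is the closure, from 0 (fully open) to 1 (shut), set as the call begins (left out, the last holds). The fingers move at their own pace and stop on an object; the grip force is fixed at half the most. Time passes only in rows, so rows that do not move let the fingers close, or fill a call up. It gives the time, the measured TCP pose, the force, the opening and the grip force at its end, in the units of the state.
- bot.get_obs(): the state, without advancing time (a new reading comes with each control period).
- bot.camera(name): name is "scene" or "top" or "wrist"; returns a dict with "image" (480x640x3 uint8, blue, green, red), "camera_matrix" (3x3 intrinsics, pixels), "R" (3x3) and "t" (3): a world point X has camera coordinates R X + t. Camera axes: x right, y down, z forward; pixel columns grow to the right and rows downward; lengths in m; the calibration is good to about 2 mm. A picture is of the moment at which its call begins. There is no depth.
- bot.job_done(): hands the job in; it is judged then, once.
The state is a dict: "clock": time; "joint_pos": joint angles; "joint_vel": joint speeds; "tau": joint torques, N m; "eef_pos": TCP position; "tool_rot": TCP orientation; "ft_force": force on the tool from outside, world axes, zero at the start; "ft_torque": the same for the moment, N m; "grip_width": finger opening in m; "grasp_force": force on a finger pad.
Only numpy, scipy, OpenCV 4.12 (cv2) and the standard library are available. Lean on these libraries where they do the work, as an engineer would, in place of code of your own. Each camera call takes 0.05 s, during which the arm holds its last target. There are 200 camera calls.

TASK

Clear the used tray: slide the cover of the grey discard box fully open, drop every empty square vial into the box, and then slide the cover fully shut again. Drop every steel thermometer case end-down into the narrow steel jar so that it stands in it, before or after the vials as you like. Leave the amber bottles and the lidded steel pot standing where they are.

Things in the scene. Friction and masses are not known exactly. Their poses are not given: they have to be found in the camera images.
- tray: shallow fixed steel tray 260 (x) x 410 (y) mm, floor 3 mm above the table, rim 10 mm high. Origin at the centre of its underside
- vial1: empty square glass reagent vial: body 30 x 30 mm and 38 mm tall with a round grey neck cap 22 mm across and 12 mm tall above it, 50 mm overall, 25-50 g, standing on the tray. Origin at the centre of its underside, z up through the cap, x and y square to the sides. There are 3 or 4 vials; absent ones read None
- vial2: empty square glass reagent vial: body 30 x 30 mm and 38 mm tall with a round grey neck cap 22 mm across and 12 mm tall above it, 50 mm overall, 25-50 g, standing on the tray. Origin at the centre of its underside, z up through the cap, x and y square to the sides. There are 3 or 4 vials; absent ones read None
- vial3: empty square glass reagent vial: body 30 x 30 mm and 38 mm tall with a round grey neck cap 22 mm across and 12 mm tall above it, 50 mm overall, 25-50 g, standing on the tray. Origin at the centre of its underside, z up through the cap, x and y square to the sides. There are 3 or 4 vials; absent ones read None
- vial4: empty square glass reagent vial: body 30 x 30 mm and 38 mm tall with a round grey neck cap 22 mm across and 12 mm tall above it, 50 mm overall, 25-50 g, standing on the tray. Origin at the centre of its underside, z up through the cap, x and y square to the sides. There are 3 or 4 vials; absent ones read None
- case1: steel thermometer case: straight square bar 12 x 12 mm, 120 mm long, both ends alike, about 40 g, lying on the tray. Origin at its centre, x along its length. There are 2 or 3 cases; absent ones read None
- case2: steel thermometer case: straight square bar 12 x 12 mm, 120 mm long, both ends alike, about 40 g, lying on the tray. Origin at its centre, x along its length. There are 2 or 3 cases; absent ones read None
- case3: steel thermometer case: straight square bar 12 x 12 mm, 120 mm long, both ends alike, about 40 g, lying on the tray. Origin at its centre, x along its length. There are 2 or 3 cases; absent ones read None
- jar: narrow upright steel jar, fixed, outside 76 mm across, inside 70 mm, 110 mm tall, inner floor at 5 mm. Origin at the centre of its underside, z up its axis
- jar_mouth (a point): centre of the jar's mouth, level with its rim 110 mm up
- discard_box: grey painted discard box, fixed, 150 (x) x 290 (y) mm and 110 mm tall. Origin at the centre of its underside. Its +y half is the collecting compartment, inside 140 (x) x 140 (y) mm, floor at 5 mm, roofed by the sliding cover when shut; its -y half is closed with a flat top, over which the cover slides
- box_mouth (a point): centre of the compartment's mouth, level with the box's rim at 110 mm; it does not move with the cover
- cover (a joint): travel in m of the steel sliding cover (148 x 144 mm, 4 mm thick) along the box's -y axis: 0 is fully shut, 0.13 fully open; light friction, it stays where it is left
- cover_knob (a point): middle of the black knob on the centre of the cover, to be pinched from above: upright cylinder 20 mm across, 24 mm tall with this point 10 mm below its top; it moves with the cover
- bottle1: stoppered amber bottle still in use, round, 40 mm across, 88 mm tall, standing on the tray among the vials; it stays. Origin under its centre
- bottle2: stoppered amber bottle still in use, round, 40 mm across, 88 mm tall, standing on the tray among the vials; it stays. Origin under its centre
- dressing_pot: lidded steel pot 80 mm across, 72 mm tall with its handle, bystander between the robot and the jar. Origin under its centre

How it is judged:
On the way, in this order (a step that is already met when the one before it is completed fails the run):
1. the discard box's cover is slid open (at least 110 mm) (value of joint cover above 0.11 m), for 0.2 s.
2. every vial present lies in the collecting compartment (x of vial1 in the frame of discard_box between -0.075 and 0.075 m and y of vial1 in the frame of discard_box between 0 and 0.145 m and height (world z) of each of vial1, vial2, vial3, vial4 below 0.1 m and x of vial2 in the frame of discard_box between -0.075 and 0.075 m and y of vial2 in the frame of discard_box between 0 and 0.145 m and x of vial3 in the frame of discard_box between -0.075 and 0.075 m and y of vial3 in the frame of discard_box between 0 and 0.145 m and x of vial4 in the frame of discard_box between -0.075 and 0.075 m and y of vial4 in the frame of discard_box between 0 and 0.145 m and linear speed of each of vial1, vial2, vial3, vial4 below 0.03 m/s), for 0.2 s.
3. the cover is slid shut again (within 8 mm) (value of joint cover below 0.008 m), for 0.2 s.
At the end, for the whole second after the job is handed in: every vial present lies at rest in the compartment of the discard box, the cover is shut within 8 mm, and every thermometer case present stands at rest in the jar: its centre inside the jar (within 36 mm of the axis, below 95 mm) and its length within 0.75 rad of upright (all of step 2 and horizontal distance between each of case1, case2, case3 and jar below 0.036 m and height (world z) of each of case1, case2, case3 below 0.095 m and angle between the x axis of each of case1, case2, case3 and the z axis of jar, either way round below 0.75 rad and linear speed of each of case1, case2, case3 below 0.03 m/s and value of joint cover below 0.008 m); the robot touches nothing.
It fails at once if an amber bottle or the lidded pot is moved more than 50 mm from its place or tipped over (distance of any of bottle1, bottle2, dressing_pot from where it was at the start of the episode above 0.05 m or angle between any of bottle1, bottle2, dressing_pot's own z axis and vertical above 0.7 rad).
Of vial1, vial2, vial3, vial4 only 3 to 4 are there at a start; the rules pass over those that are not, and their reading is None.
Of case1, case2, case3 only 2 to 3 are there at a start; the rules pass over those that are not, and their reading is None.
At some moment in a run one of vial1, vial2, vial3, vial4 may be knocked a few centimetres aside while the robot is not near it.
Once in a run the grip may slacken for a moment while it holds something.
It also fails if it takes over 208 s, if anything falls off the work surface, if the arm or the gripper's body presses on something with over 40 N, if the wrist force passes 120 N, or if a joint passes its speed limit or range.

## Working session

There is one attempt and no reset: what is moved stays moved. The work goes in short steps, Python scripts to look and compute and a tool call to move; the robot and the scene stay as the last step left them, time stands still between calls to the robot, and variables do not carry over. Pictures are saved under pics/ and viewed, at most 14 in all, crops included, and the job is handed in when it is done.

Besides the shell and the picture viewer there is one more tool, called after ">>>" by a JSON object that holds its "method" and its "body". apply_moves: Moves the arm, as the interface text tells. Shifts and turns lie within -1 to 1; 1 stands for 20 mm of shift or 60 degrees of turn. Its arguments: {"type":"object","properties":{"commands":{"type":"array","items":{"type":"array","items":{"type":"number","minimum":-1,"maximum":1}}},"claw":{"type":"number"}},"required":["commands"]}

```bash
mkdir -p pics
cat > h.py <<'E'
import numpy as np, cv2
from workcell import bot
def snap(name,fn):
    c=bot.camera(name); cv2.imwrite('pics/%s.png'%fn,c['image']); np.savez('pics/%s.npz'%fn,K=c['camera_matrix'],R=c['R'],t=c['t']); return c
def ray(fn,u,v,z):
    d=np.load('pics/%s.npz'%fn); o=-d['R'].T@d['t']; r=d['R'].T@np.linalg.inv(d['K'])@[u,v,1]
    return np.round(o+r*(z-o[2])/r[2],4)
def proj(fn,X):
    d=np.load('pics/%s.npz'%fn); p=d['K']@(d['R']@np.array(X)+d['t']); return np.round(p[:2]/p[2],1)
E
python3 - <<'E'
from h import *
snap('top','top0'); snap('scene','scene0')
o=bot.get_obs(); print(o['clock'],o['eef_pos'],o['tool_rot'],o['grip_width'])
for f in('top0','scene0'):
    d=np.load('pics/%s.npz'%f); print(-d['R'].T@d['t'],d['R'])
E
```

```text
0.1 [ 0.1744518  -0.46801559  0.25249084] [ 9.84127647e-01  1.77459483e-01 -1.74974737e-04 -9.35328605e-04] 0.08521180709927766
[0.34983001 0.04993351 1.52455181] [[-0.0186024  -0.99981448  0.00499566]
 [-0.99446546  0.01798566 -0.10351316]
 [ 0.10340411 -0.00689361 -0.99461554]]
[ 1.26140596 -0.38809581  0.66266035] [[ 0.47740156  0.87831005  0.02567479]
 [ 0.47746651 -0.23477395 -0.84670357]
 [-0.73764048  0.41647646 -0.53144508]]
```

View pics/top0.png

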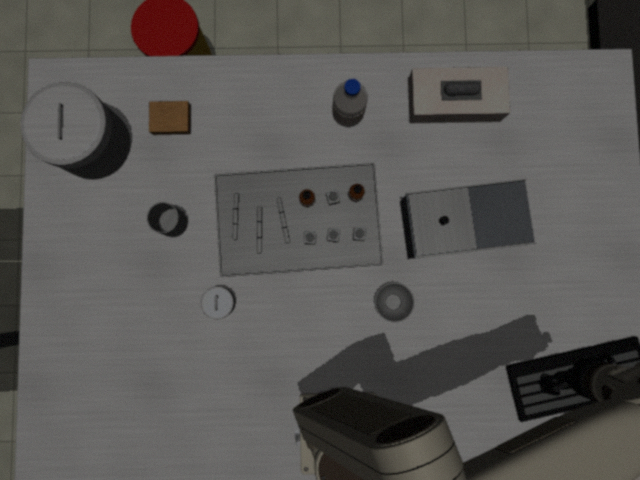

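View pics/scene0.png

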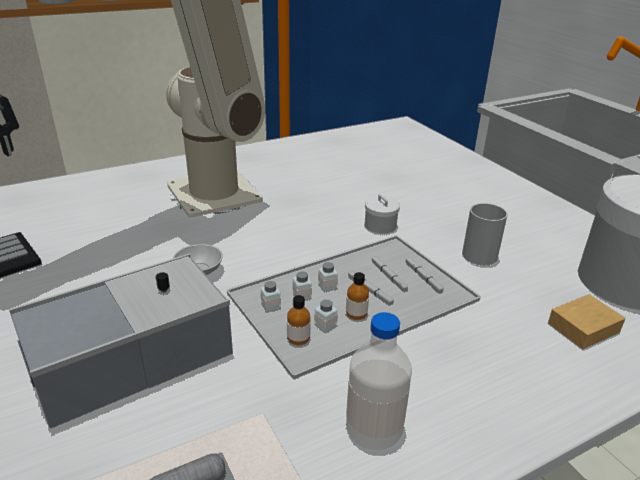

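Four vials, three cases and two bottles are on the tray. The box is at right (cover knob near (444,220)) and the jar at (168,219). I'll enlarge these.

Run:
```python
import cv2
i=cv2.imread('pics/top0.png')
cv2.imwrite('pics/t1.png',cv2.convertScaleAbs(cv2.resize(i[165:275,215:375],None,fx=5,fy=5,interpolation=cv2.INTER_CUBIC),alpha=1.6))
a=cv2.resize(i[170:270,395:545],None,fx=5,fy=5,interpolation=cv2.INTER_CUBIC)[:, :]
b=cv2.resize(i[190:250,135:200],None,fx=5,fy=5,interpolation=cv2.INTER_CUBIC)
import numpy as np
cv2.imwrite('pics/t2.png',cv2.convertScaleAbs(np.hstack([cv2.resize(a,None,fx=.6,fy=.6),b]),alpha=1.6))
```

```text
(no output)
```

View pics/t1.png

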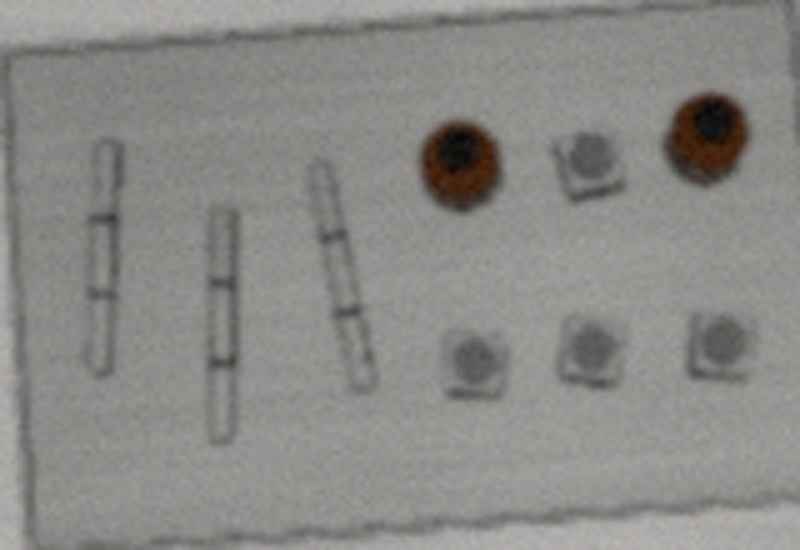

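View pics/t2.png

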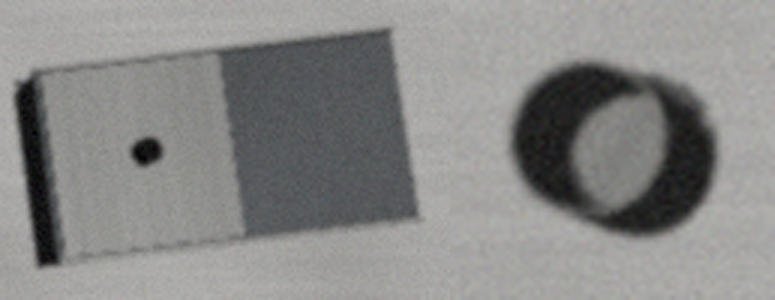

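Run:
```python
from h import *
def T(u,v,z): return ray('top0',215+u/5,165+v/5,z)
def B(u,v,z): return ray('top0',395+u/3,170+v/3,z)
def J(u,v,z): return ray('top0',135+(u-450)/5,190+v/5,z)
V=dict(v1=(592,157,(570,198),(622,185)),v2=(475,361,(450,395),(503,396)),v3=(592,346,(562,378),(615,384)),v4=(721,342,(690,375),(747,380)))
for k,(u,v,a,b) in V.items():
    p=T(u,v,.053); d=T(*a,.01)-T(*b,.01); print(k,p,'side dir deg',np.degrees(np.arctan2(-d[0],d[1])),proj('scene0',p))
for n,c in dict(b1=(460,148),b2=(713,119)).items():
    p=T(*c,.091); print(n,p,proj('scene0',p))
for n,(a,b) in dict(A=((108,142),(100,375)),B=((224,207),(221,442)),C=((319,162),(364,390))).items():
    p,q=T(*a,.015),T(*b,.015); d=p-q; print(n,(p+q)/2,np.linalg.norm(d),'ang',np.degrees(np.arctan2(d[1],d[0])),proj('scene0',p),proj('scene0',q))
k=B(147,151,.138); print('knob',k,proj('scene0',k))
c=[B(390,30,.11),B(418,215,.11),B(38,72,.114),B(62,262,.114)]; print('box',c, np.linalg.norm(c[0]-c[1]))
for p in c: print(proj('scene0',p))
j=J(590,138,.11); print('jar',j,proj('scene0',j),J(513,138,.11),J(668,138,.11))
p=ray('top0',218,300,.06);print('pot',p)
```

```text
v1 [0.5818 0.0025 0.053 ] side dir deg 13.276397042315914 [324.3 301.7]
v2 [0.4809 0.0625 0.053 ] side dir deg -2.1210963966614558 [326.5 264. ]
v3 [0.4873 0.0045 0.053 ] side dir deg -7.413195708749308 [301.  273.5]
v4 [ 0.4881 -0.0594  0.053 ] side dir deg -6.122503661487453 [269.8 282.7]
b1 [0.5813 0.0677 0.091 ] [357.2 274.1]
b2 [ 0.5934 -0.0554  0.091 ] [297.5 297. ]
A [0.54025 0.2506  0.015  ] 0.11938865105193203 ang -2.2081314909573195 [439.5 287.3] [405.4 256.3]
B [0.5054  0.19065 0.015  ] 0.11982608230264395 ang -1.1954813160534998 [404.2 285.8] [371.8 255.2]
C [0.5291 0.13   0.015 ] 0.11913773541577835 ang 10.347861310168884 [389.9 299.1] [348.1 270. ]
knob [ 0.5072 -0.2522  0.138 ] [161.2 277.5]
box [array([ 0.6044, -0.4571,  0.11  ]), array([ 0.4554, -0.4713,  0.11  ]), array([ 0.5748, -0.1731,  0.114 ]), array([ 0.4231, -0.1869,  0.114 ])] 0.14967511483209225
[ 29.2 373.1]
[  9.5 312.4]
[224.9 299.4]
[187.2 254.1]
jar [0.529  0.4112 0.11  ] [486.7 210.7] [0.5296 0.4478 0.11  ] [0.5283 0.3741 0.11  ]
pot [0.331  0.2887 0.06  ]
```

Run:
```python
import cv2,numpy as np
i=cv2.imread('pics/scene0.png')
cv2.imwrite('pics/s1.png',cv2.resize(i[190:350,230:510],(784,448),interpolation=cv2.INTER_CUBIC))
```

```text
(no output)
```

View pics/s1.png

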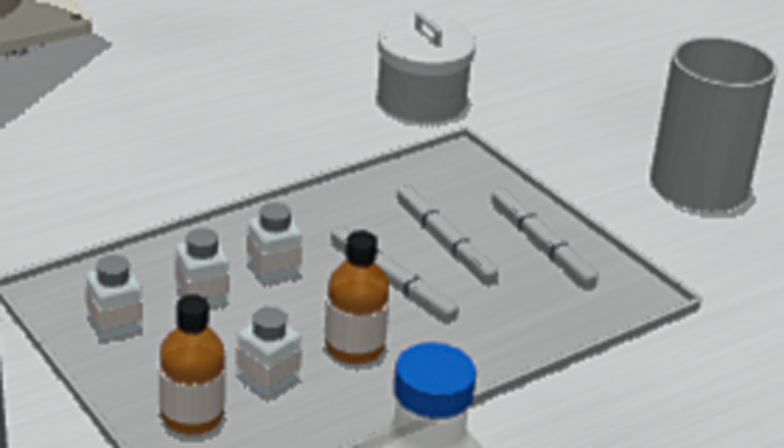

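The detections agree between the two cameras: case lengths come out at 119–120 mm, box width at 150 mm and jar at 74 mm. First I'll roll the tool to line up with the box.

>>> {"method": "apply_moves", "body": {"commands": [[0,0,0,-0.1138],[0,0,0,-0.1138],[0,0,0,-0.1138],[0,0,0,-0.1138],[0,0,0,-0.1138]], "claw": 0}}

```text
clock: 0.52
eef_pos: [0.1745, -0.4682, 0.2528]
tool_rot: [0.887, 0.461, 0.0, -0.001]
ft_force: [-0.0, 0.0, -0.8]
grip_width: 0.0853
grasp_force: 0.0
```

>>> {"method": "apply_moves", "body": {"commands": [[0,0,0,-0.1138],[0,0,0,-0.1138],[0,0,0,-0.1138],[0,0,0,-0.1138],[0,0,0,-0.1138]]}}

```text
clock: 0.93
eef_pos: [0.1745, -0.4682, 0.2527]
tool_rot: [0.713, 0.701, 0.0, -0.001]
ft_force: [0.1, 0.5, 0.3]
grip_width: 0.0853
grasp_force: 0.0
```

```bash
cat >> h.py <<'E'
def st():
    o=bot.get_obs(); q=o['tool_rot']; return o,np.array(o['eef_pos']),np.degrees(2*np.arctan2(q[1],q[0]))
def go(*tgts,p=None,a=None):
    "units of tool x,y,z for successive world targets at the present angle"
    o,p0,a0=st(); p=p0 if p is None else np.array(p); a=a0 if a is None else a
    c,s=np.cos(np.radians(a)),np.sin(np.radians(a)); print('t %.2f'%o['clock'],'p',np.round(p,4),'a %.2f'%a,'w %.4f f %.1f'%(o['grip_width'],o['grasp_force']),'j1,j6',np.round(o['joint_pos'],2)[[0,5]])
    for t in tgts:
        d=(np.array(t)-p)/.02; print(np.round([d[0]*c+d[1]*s,d[0]*s-d[1]*c,-d[2]],3)); p=np.array(t)
E
python3 -c "
from h import *
go((.5072,-.2522,.2525),a=95.6)"
```

```text
t 0.93 p [ 0.1745 -0.4682  0.2527] a 95.60 w 0.0853 f 0.0 j1,j6 [-1.21  0.37]
[9.1240e+00 1.7608e+01 1.2000e-02]
```

>>> {"method": "apply_moves", "body": {"commands": [[0,0,0,-0.112],[0,0.8,0,0],[0.4,0.8,0,0],[0.5,0.9,0,0],[0.5,0.9,0,0]]}}

```text
clock: 1.35
eef_pos: [0.24, -0.4336, 0.2527]
tool_rot: [0.673, 0.74, 0.0, -0.001]
ft_force: [-0.2, 0.0, 0.2]
grip_width: 0.0857
grasp_force: 0.0
```

>>> {"method": "apply_moves", "body": {"commands": [[0.5,0.9,0,0],[0.5,0.9,0,0],[0.5,0.9,0,0],[0.5,0.9,0,0],[0.5,0.9,0,0]]}}

```text
clock: 1.77
eef_pos: [0.3251, -0.375, 0.2528]
tool_rot: [0.673, 0.74, 0.0, -0.001]
ft_force: [0.5, -0.2, 0.1]
grip_width: 0.0848
grasp_force: 0.0
```

>>> {"method": "apply_moves", "body": {"commands": [[0.5,0.9,0,0],[0.5,0.9,0,0],[0.5,0.9,0,0],[0.5,0.9,0,0],[0.5,0.9,0,0]]}}

```text
clock: 2.18
eef_pos: [0.4099, -0.3167, 0.2528]
tool_rot: [0.673, 0.74, -0.0, -0.001]
ft_force: [-0.2, 0.2, 0.2]
grip_width: 0.0852
grasp_force: 0.0
```

>>> {"method": "apply_moves", "body": {"commands": [[0.5,0.9,0,0],[0.5,0.9,0,0],[0.5,0.9,0,0],[0.5,0.9,0,0],[0.5,0.5,0,0]]}}

```text
clock: 2.6
eef_pos: [0.4877, -0.2591, 0.2525]
tool_rot: [0.672, 0.74, 0.0, -0.0]
ft_force: [0.3, 0.1, 0.2]
grip_width: 0.0854
grasp_force: 0.0
```

```bash
python3 -c "
from h import *
go((.5072,-.2522,.14),(.5072+.0127,-.2522-.1294,.14))"
```

```text
t 2.60 p [ 0.4877 -0.2591  0.2525] a 95.50 w 0.0854 f 0.0 j1,j6 [-0.49  0.99]
[0.248 1.005 5.625]
[-6.501  0.012 -0.   ]
```

>>> {"method": "apply_moves", "body": {"commands": [[0.24,0.5,0.6,0],[0,0.5,0.9,0],[0,0,0.9,0],[0,0,0.9,0],[0,0,0.9,0]]}}

```text
clock: 3.02
eef_pos: [0.5052, -0.2531, 0.167]
tool_rot: [0.673, 0.74, -0.0, -0.001]
ft_force: [-0.3, 0.1, 0.4]
grip_width: 0.0855
grasp_force: 0.0
```

>>> {"method": "apply_moves", "body": {"commands": [[0,0,0.7,0],[0,0,0.5,0],[0,0,0.22,0],[0,0,0,0],[0,0,0,0]]}}

```text
clock: 3.43
eef_pos: [0.5058, -0.2535, 0.141]
tool_rot: [0.673, 0.74, 0.0, 0.0]
ft_force: [-1.1, -0.0, -0.2]
grip_width: 0.085
grasp_force: 0.0
```

>>> {"method": "apply_moves", "body": {"commands": [[0,0,0,0],[0,0,0,0],[0,0,0,0],[0,0,0,0],[0,0,0,0]], "claw": 1}}

```text
clock: 3.85
eef_pos: [0.5059, -0.2534, 0.1414]
tool_rot: [0.673, 0.74, 0.0, 0.0]
ft_force: [-0.8, -0.3, -0.6]
grip_width: 0.0255
grasp_force: 0.0
```

>>> {"method": "apply_moves", "body": {"commands": [[0,0,0,0],[0,0,0,0],[0,0,0,0],[0,0,0,0],[0,0,0,0]]}}

```text
clock: 4.27
eef_pos: [0.5081, -0.2534, 0.1418]
tool_rot: [0.672, 0.74, 0.002, 0.002]
ft_force: [5.7, 1.8, -0.6]
grip_width: 0.0178
grasp_force: 58.5
```

>>> {"method": "apply_moves", "body": {"commands": [[-0.3,0,0,0],[-0.5,0,0,0],[-0.5,0,0,0],[-0.5,0,0,0],[-0.5,0,0,0]]}}

```text
clock: 4.68
eef_pos: [0.5128, -0.299, 0.1418]
tool_rot: [0.672, 0.74, 0.002, 0.002]
ft_force: [6.5, 2.0, 0.9]
grip_width: 0.0177
grasp_force: 58.8
```

>>> {"method": "apply_moves", "body": {"commands": [[-0.5,0,0,0],[-0.5,0,0,0],[-0.5,0,0,0],[-0.5,0,0,0],[-0.5,0,0,0]]}}

```text
clock: 5.1
eef_pos: [0.5179, -0.3488, 0.1418]
tool_rot: [0.672, 0.74, 0.002, 0.002]
ft_force: [7.3, 2.5, 0.3]
grip_width: 0.0182
grasp_force: 58.8
```

>>> {"method": "apply_moves", "body": {"commands": [[-0.5,0,0,0],[-0.5,0,0,0],[-0.5,0,0,0],[-0.2,0,0,0],[0,0,0,0]]}}

```text
clock: 5.52
eef_pos: [0.521, -0.3791, 0.1418]
tool_rot: [0.672, 0.741, 0.005, -0.0]
ft_force: [6.0, 10.1, 4.3]
grip_width: 0.0179
grasp_force: 59.3
```

>>> {"method": "apply_moves", "body": {"commands": [[0,0,0,0],[0,0,0,0],[0,0,0,0],[0,0,0,0],[0,0,0,0]], "claw": 0}}

```text
clock: 5.93
eef_pos: [0.5177, -0.3831, 0.1408]
tool_rot: [0.673, 0.74, -0.0, -0.0]
ft_force: [0.1, 0.7, 0.6]
grip_width: 0.0771
grasp_force: 0.0
```

>>> {"method": "apply_moves", "body": {"commands": [[0,0,-0.8,0],[0,0,-0.9,0],[0,0,-0.9,0],[0,0,0,0],[0,0,0,0]]}}

```text
clock: 6.35
eef_pos: [0.5185, -0.3835, 0.1942]
tool_rot: [0.673, 0.74, 0.0, 0.002]
ft_force: [-0.2, -0.1, -0.5]
grip_width: 0.0856
grasp_force: 0.0
```

Run:
```python
from h import *
snap('top','top1')
go((.4881,-.0594,.195),(.4881,-.0594,.035))
i=cv2.imread('pics/top1.png')
cv2.imwrite('pics/t3.png',cv2.convertScaleAbs(cv2.resize(i[155:275,225:555],(792,288),interpolation=cv2.INTER_CUBIC),alpha=1.5))
```

```text
t 6.40 p [ 0.5179 -0.383   0.1928] a 95.42 w 0.0854 f 0.0 j1,j6 [-0.64  0.84]
[16.248  0.044 -0.108]
[0. 0. 8.]
```

View pics/t3.png

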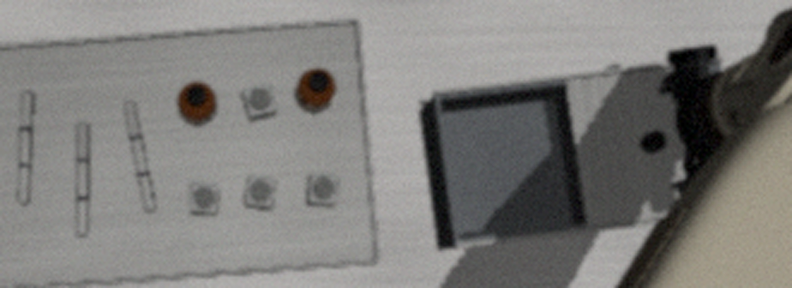

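Cover open; vials unmoved (v4's cap is at the same pixel as before). Next I'll roll to 86° and pick v4.

Run:
```python
from h import *
_,p,a=st()
go((.4881,-.0594,.193),(.4881,-.0594,.036),(.4881,-.0594,.19),(.52,-.25,.19),(.4873,.0045,.19),(.4873,.0045,.036),(.4873,.0045,.19),(.50,-.25,.19),(.4809,.0625,.19),(.50,-.225,.19),a=86)
```

```text
t 6.40 p [ 0.5179 -0.383   0.1928] a 86.00 w 0.0854 f 0.0 j1,j6 [-0.64  0.84]
[ 1.6036e+01 -2.6170e+00 -8.0000e-03]
[0.   0.   7.85]
[ 0.   0.  -7.7]
[-9.396  2.256 -0.   ]
[12.58  -2.519 -0.   ]
[0.  0.  7.7]
[ 0.   0.  -7.7]
[-12.65    1.521  -0.   ]
[15.52  -2.043 -0.   ]
[-14.273   1.955  -0.   ]
```

>>> {"method": "apply_moves", "body": {"commands": [[0,0,0,0.078],[0,0,0,0.079],[0,0,0,0],[0,0,0,0],[0,0,0,0]]}}

```text
clock: 6.82
eef_pos: [0.5176, -0.3825, 0.1919]
tool_rot: [0.731, 0.683, -0.0, -0.001]
ft_force: [0.8, 0.5, 0.2]
grip_width: 0.085
grasp_force: 0.0
```

>>> {"method": "apply_moves", "body": {"commands": [[0.6,-0.16,0,0],[1,-0.16,0,0],[1,-0.16,0,0],[1,-0.16,0,0],[1,-0.16,0,0]]}}

```text
clock: 7.23
eef_pos: [0.5081, -0.289, 0.1925]
tool_rot: [0.731, 0.682, -0.0, -0.0]
ft_force: [0.5, 0.3, 0.7]
grip_width: 0.0853
grasp_force: 0.0
```

>>> {"method": "apply_moves", "body": {"commands": [[1,-0.16,0,0],[1,-0.16,0,0],[1,-0.16,0,0],[1,-0.16,0,0],[1,-0.16,0,0]]}}

```text
clock: 7.65
eef_pos: [0.4991, -0.188, 0.1927]
tool_rot: [0.731, 0.683, -0.0, -0.0]
ft_force: [-0.2, -0.4, 0.3]
grip_width: 0.0852
grasp_force: 0.0
```

>>> {"method": "apply_moves", "body": {"commands": [[1,-0.16,0,0],[1,-0.16,0,0],[1,-0.16,0,0],[1,-0.16,0,0],[1,-0.16,0,0]]}}

```text
clock: 8.07
eef_pos: [0.4901, -0.0872, 0.1928]
tool_rot: [0.731, 0.683, -0.0, -0.0]
ft_force: [0.5, -0.1, 0.3]
grip_width: 0.0853
grasp_force: 0.0
```

>>> {"method": "apply_moves", "body": {"commands": [[1,-0.16,0,0],[0.44,-0.06,0,0],[0,0,0.9,0],[0,0,1,0],[0,0,1,0]]}}

```text
clock: 8.48
eef_pos: [0.4886, -0.0592, 0.1348]
tool_rot: [0.731, 0.683, 0.001, 0.001]
ft_force: [0.3, -0.1, -0.3]
grip_width: 0.0855
grasp_force: 0.0
```

```bash
python3 -c "
from h import *
go((.4881,-.0594,.036))"
```

```text
t 8.48 p [ 0.4886 -0.0592  0.1348] a 86.11 w 0.0855 f 0.0 j1,j6 [-0.12  1.52]
[-0.013 -0.026  4.938]
```

>>> {"method": "apply_moves", "body": {"commands": [[0,0,1,0],[0,0,1,0],[0,0,1,0],[0,0,1,0],[0,0,0.6,0]]}}

```text
clock: 8.9
eef_pos: [0.4869, -0.0594, 0.0408]
tool_rot: [0.731, 0.682, -0.001, -0.001]
ft_force: [-0.9, -0.2, -0.5]
grip_width: 0.085
grasp_force: 0.0
```

>>> {"method": "apply_moves", "body": {"commands": [[0,0,0.34,0],[0,0,0,0],[0,0,0,0],[0,0,0,0],[0,0,0,0]], "claw": 1}}

```text
clock: 9.32
eef_pos: [0.4893, -0.0593, 0.0375]
tool_rot: [0.731, 0.682, 0.001, 0.001]
ft_force: [1.6, 0.3, 0.5]
grip_width: 0.0289
grasp_force: 59.8
```

>>> {"method": "apply_moves", "body": {"commands": [[0,0,0,0],[0,0,0,0],[0,0,0,0],[0,0,0,0],[0,0,0,0]]}}

```text
clock: 9.73
eef_pos: [0.4893, -0.0593, 0.0374]
tool_rot: [0.731, 0.682, 0.001, 0.001]
ft_force: [0.6, -0.7, 6.2]
grip_width: 0.0287
grasp_force: 60.7
```

>>> {"method": "apply_moves", "body": {"commands": [[0,0,-0.5,0],[0,0,-0.9,0],[0,0,-0.9,0],[0,0,-0.9,0],[0,0,-0.9,0]]}}

```text
clock: 10.15
eef_pos: [0.4875, -0.059, 0.1192]
tool_rot: [0.731, 0.682, -0.0, -0.0]
ft_force: [0.4, 0.3, -0.0]
grip_width: 0.0291
grasp_force: 60.0
```

>>> {"method": "apply_moves", "body": {"commands": [[0,0,-0.9,0],[0,0,-0.9,0],[0,0,-0.9,0],[0,0,-0.9,0],[0,0,0,0]]}}

```text
clock: 10.57
eef_pos: [0.4899, -0.0593, 0.1942]
tool_rot: [0.731, 0.682, 0.002, 0.003]
ft_force: [0.3, -0.6, -1.0]
grip_width: 0.0288
grasp_force: 60.0
```

>>> {"method": "apply_moves", "body": {"commands": [[-0.8,0.2,0,0],[-1,0.24,0,0],[-1,0.24,0,0],[-1,0.24,0,0],[-1,0.24,0,0]]}}

```text
clock: 10.98
eef_pos: [0.5039, -0.1571, 0.1894]
tool_rot: [0.731, 0.682, -0.0, -0.001]
ft_force: [-0.0, 0.7, -0.1]
grip_width: 0.0291
grasp_force: 60.0
```

>>> {"method": "apply_moves", "body": {"commands": [[-1,0.24,0,0],[-1,0.24,0,0],[-1,0.24,0,0],[-1,0.24,0,0],[-0.6,0.14,0,0]]}}

```text
clock: 11.4
eef_pos: [0.5196, -0.2514, 0.1892]
tool_rot: [0.732, 0.682, -0.0, -0.001]
ft_force: [0.5, 0.6, -0.7]
grip_width: 0.0293
grasp_force: 60.0
```

>>> {"method": "apply_moves", "body": {"commands": [[0,0,0.7,0],[0,0,0.9,0],[0,0,0.7,0],[0,0,0,0],[0,0,0,0]]}}

```text
clock: 11.82
eef_pos: [0.5191, -0.2491, 0.143]
tool_rot: [0.731, 0.682, -0.001, -0.002]
ft_force: [0.4, 0.3, -1.1]
grip_width: 0.0291
grasp_force: 60.0
```

>>> {"method": "apply_moves", "body": {"commands": [[0,0,0,0],[0,0,0,0],[0,0,0,0],[0,0,0,0],[0,0,0,0]], "claw": 0}}

```text
clock: 12.23
eef_pos: [0.5204, -0.2499, 0.1448]
tool_rot: [0.731, 0.682, 0.0, 0.001]
ft_force: [0.1, -0.5, 0.5]
grip_width: 0.0851
grasp_force: 0.0
```

>>> {"method": "apply_moves", "body": {"commands": [[0,0,-0.7,0],[0,0,-0.9,0],[0,0,-0.7,0],[0.66,-0.19,0,0],[1,-0.19,0,0]]}}

```text
clock: 12.65
eef_pos: [0.5153, -0.2168, 0.1909]
tool_rot: [0.732, 0.681, 0.001, 0.001]
ft_force: [0.9, 0.5, -0.3]
grip_width: 0.0853
grasp_force: 0.0
```

>>> {"method": "apply_moves", "body": {"commands": [[1,-0.19,0,0],[1,-0.19,0,0],[1,-0.19,0,0],[1,-0.19,0,0],[1,-0.19,0,0]]}}

```text
clock: 13.07
eef_pos: [0.5017, -0.1131, 0.1893]
tool_rot: [0.731, 0.682, -0.0, -0.001]
ft_force: [0.7, 0.7, 0.5]
grip_width: 0.0855
grasp_force: 0.0
```

>>> {"method": "apply_moves", "body": {"commands": [[1,-0.19,0,0],[1,-0.19,0,0],[1,-0.19,0,0],[1,-0.19,0,0],[1,-0.19,0,0]]}}

```text
clock: 13.48
eef_pos: [0.4895, -0.0122, 0.1894]
tool_rot: [0.731, 0.682, -0.0, -0.001]
ft_force: [0.1, 0.1, 1.2]
grip_width: 0.0854
grasp_force: 0.0
```

>>> {"method": "apply_moves", "body": {"commands": [[1,-0.19,0,0],[0,0,0.7,0],[0,0,1,0],[0,0,1,0],[0,0,0,0]]}}

```text
clock: 13.9
eef_pos: [0.4845, 0.0072, 0.1321]
tool_rot: [0.731, 0.683, -0.003, -0.003]
ft_force: [-1.2, 0.0, -0.7]
grip_width: 0.0856
grasp_force: 0.0
```

Run:
```python
from h import *
snap('top','top2')
go((.4873,.0045,.036))
i=cv2.imread('pics/top2.png')
cv2.imwrite('pics/t4.png',cv2.convertScaleAbs(cv2.resize(i[155:275,225:555],(792,288),interpolation=cv2.INTER_CUBIC),alpha=1.5))
```

```text
t 13.95 p [0.4855 0.007  0.1339] a 86.07 w 0.0852 f 0.0 j1,j6 [0.01 1.65]
[-0.116  0.097  4.894]
```

View pics/t4.png

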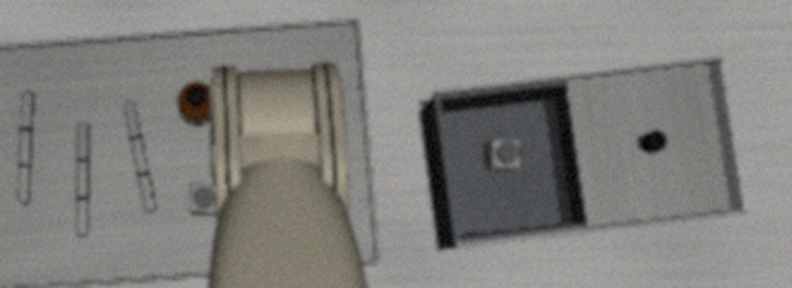

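v4 lies in the box at (507,152) and the cover stays open. Next, v3.

>>> {"method": "apply_moves", "body": {"commands": [[-0.11,0.1,0.9,0],[0,0,1,0],[0,0,1,0],[0,0,1,0],[0,0,0.6,0]]}}

```text
clock: 14.37
eef_pos: [0.4897, 0.0041, 0.0454]
tool_rot: [0.731, 0.682, -0.0, -0.0]
ft_force: [0.4, -0.6, 0.2]
grip_width: 0.0855
grasp_force: 0.0
```

>>> {"method": "apply_moves", "body": {"commands": [[0,0,0.4,0],[0,0,0,0],[0,0,0,0],[0,0,0,0],[0,0,0,0]], "claw": 1}}

```text
clock: 14.78
eef_pos: [0.4916, 0.0039, 0.0397]
tool_rot: [0.731, 0.682, 0.001, 0.001]
ft_force: [1.0, -0.3, 0.4]
grip_width: 0.029
grasp_force: 59.7
```

>>> {"method": "apply_moves", "body": {"commands": [[0,0,0,0],[0,0,-0.5,0],[0,0,-0.9,0],[0,0,-0.9,0],[0,0,-0.9,0]]}}

```text
clock: 15.2
eef_pos: [0.4898, 0.0039, 0.1034]
tool_rot: [0.731, 0.682, -0.0, -0.0]
ft_force: [1.8, 0.5, -1.2]
grip_width: 0.0287
grasp_force: 59.9
```

>>> {"method": "apply_moves", "body": {"commands": [[0,0,-0.9,0],[0,0,-0.9,0],[0,0,-0.9,0],[0,0,-0.9,0],[0,0,-0.9,0]]}}

```text
clock: 15.62
eef_pos: [0.4898, 0.0039, 0.1938]
tool_rot: [0.731, 0.682, 0.0, 0.0]
ft_force: [0.7, -0.4, 0.1]
grip_width: 0.029
grasp_force: 59.9
```

>>> {"method": "apply_moves", "body": {"commands": [[-0.7,0.03,0,0],[-1,0.03,0,0],[-1,0.03,0,0],[-1,0.03,0,0],[-1,0.03,0,0]]}}

```text
clock: 16.03
eef_pos: [0.4863, -0.0908, 0.193]
tool_rot: [0.731, 0.682, 0.0, 0.0]
ft_force: [1.3, 0.2, -0.2]
grip_width: 0.0288
grasp_force: 59.9
```

>>> {"method": "apply_moves", "body": {"commands": [[-1,0.03,0,0],[-1,0.03,0,0],[-1,0.03,0,0],[-1,0.03,0,0],[-1,0.03,0,0]]}}

```text
clock: 16.45
eef_pos: [0.4823, -0.1909, 0.1929]
tool_rot: [0.731, 0.682, 0.0, 0.0]
ft_force: [0.0, 0.2, -0.2]
grip_width: 0.0289
grasp_force: 59.9
```

>>> {"method": "apply_moves", "body": {"commands": [[-1,0.03,0,0],[-1,0.03,0,0],[-0.78,0.03,0,0],[0,0,0,0],[0,0,0,0]]}}

```text
clock: 16.87
eef_pos: [0.4803, -0.2461, 0.1925]
tool_rot: [0.732, 0.682, 0.0, -0.0]
ft_force: [0.1, 0.6, -1.1]
grip_width: 0.0289
grasp_force: 59.9
```

```bash
cat >> h.py <<'E'
def diff(fn,ref='top0'):
    a,b=[cv2.GaussianBlur(cv2.imread('pics/%s.png'%f),(3,3),0).astype(int) for f in(fn,ref)]
    for n,(u,v) in dict(v1=(333.4,196.4),v2=(310,237.2),v3=(333.4,234.2),v4=(359.2,233.4),b1=(307,196),b2=(357,191),A=(236,217),B=(259.5,230),C=(283,220)).items():
        s=np.s_[int(v)-9:int(v)+10,int(u)-9:int(u)+10]; print(n,'%.1f'%abs(a[s]-b[s]).mean(),end='  ')
    print()
E
python3 - <<'E'
from h import *
snap('top','top3'); diff('top3')
go((.478,-.245,.145),(.478,-.245,.19),(.4809,.0625,.19))
E
```

```text
v1 3.5  v2 3.5  v3 17.1  v4 16.7  b1 2.7  b2 2.3  A 3.5  B 3.9  C 3.6  
t 16.92 p [ 0.4804 -0.2454  0.1925] a 85.99 w 0.0289 f 59.9 j1,j6 [-0.47  1.17]
[ 0.013 -0.119  2.373]
[ 0.    0.   -2.25]
[15.347 -0.931 -0.   ]
```

>>> {"method": "apply_moves", "body": {"commands": [[0,0,0.7,0],[0,0,0.9,0],[0,0,0.7,0],[0,0,0,0],[0,0,0,0]]}}

```text
clock: 17.33
eef_pos: [0.4801, -0.2443, 0.1458]
tool_rot: [0.731, 0.683, -0.0, -0.001]
ft_force: [0.1, 0.6, 0.3]
grip_width: 0.0289
grasp_force: 59.9
```

>>> {"method": "apply_moves", "body": {"commands": [[0,0,0,0],[0,0,0,0],[0,0,0,0],[0,0,0,0],[0,0,0,0]], "claw": 0}}

```text
clock: 17.75
eef_pos: [0.481, -0.2458, 0.1467]
tool_rot: [0.731, 0.682, 0.0, 0.001]
ft_force: [-0.0, 0.6, 0.3]
grip_width: 0.0852
grasp_force: 0.0
```

>>> {"method": "apply_moves", "body": {"commands": [[0,0,-0.7,0],[0,0,-0.9,0],[0,0,-0.7,0],[0.36,-0.06,0,0],[1,-0.06,0,0]]}}

```text
clock: 18.17
eef_pos: [0.4808, -0.2199, 0.1929]
tool_rot: [0.732, 0.681, 0.0, 0.002]
ft_force: [0.1, 1.0, -0.2]
grip_width: 0.0857
grasp_force: 0.0
```

>>> {"method": "apply_moves", "body": {"commands": [[1,-0.07,0,0],[1,-0.07,0,0],[1,-0.07,0,0],[1,-0.07,0,0],[1,-0.07,0,0]]}}

```text
clock: 18.58
eef_pos: [0.4794, -0.1166, 0.1913]
tool_rot: [0.731, 0.682, -0.0, -0.001]
ft_force: [-0.3, 0.2, 0.2]
grip_width: 0.0853
grasp_force: 0.0
```

>>> {"method": "apply_moves", "body": {"commands": [[1,-0.07,0,0],[1,-0.07,0,0],[1,-0.07,0,0],[1,-0.07,0,0],[1,-0.07,0,0]]}}

```text
clock: 19.0
eef_pos: [0.4793, -0.0165, 0.1913]
tool_rot: [0.731, 0.682, -0.0, -0.0]
ft_force: [-0.1, -0.2, -0.1]
grip_width: 0.0856
grasp_force: 0.0
```

>>> {"method": "apply_moves", "body": {"commands": [[1,-0.07,0,0],[1,-0.06,0,0],[1,-0.06,0,0],[1,-0.06,0,0],[0,0,0.7,0]]}}

```text
clock: 19.42
eef_pos: [0.4818, 0.0658, 0.1796]
tool_rot: [0.73, 0.684, 0.002, 0.001]
ft_force: [0.3, 1.3, 0.6]
grip_width: 0.0856
grasp_force: 0.0
```

>>> {"method": "apply_moves", "body": {"commands": [[0,0,1,0],[0,0,1,0],[0,0,0,0],[0,0,0,0],[0,0,0,0]]}}

```text
clock: 19.83
eef_pos: [0.4808, 0.0625, 0.1386]
tool_rot: [0.731, 0.682, 0.0, 0.0]
ft_force: [0.2, -0.9, 1.0]
grip_width: 0.0854
grasp_force: 0.0
```

Run:
```python
from h import *
go((.4809,.0625,.036),(.4809,.0625,.19),(.53,-.222,.19))
```

```text
t 19.83 p [0.4808 0.0625 0.1386] a 86.03 w 0.0854 f 0.0 j1,j6 [0.13 1.77]
[2.000e-03 7.000e-03 5.129e+00]
[ 0.   0.  -7.7]
[-14.021   3.435  -0.   ]
```

Carry v2 to (0.53, −0.222).

>>> {"method": "apply_moves", "body": {"commands": [[0,0,0.9,0],[0,0,1,0],[0,0,1,0],[0,0,1,0],[0,0,0.8,0]]}}

```text
clock: 20.25
eef_pos: [0.4816, 0.0623, 0.0444]
tool_rot: [0.731, 0.682, 0.001, 0.001]
ft_force: [0.9, -0.8, -0.1]
grip_width: 0.0854
grasp_force: 0.0
```

>>> {"method": "apply_moves", "body": {"commands": [[0,0,0.4,0],[0,0,0,0],[0,0,0,0],[0,0,0,0],[0,0,0,0]], "claw": 1}}

```text
clock: 20.67
eef_pos: [0.4822, 0.0625, 0.0379]
tool_rot: [0.731, 0.682, 0.001, 0.001]
ft_force: [0.6, 0.2, 0.4]
grip_width: 0.0284
grasp_force: 58.6
```

>>> {"method": "apply_moves", "body": {"commands": [[0,0,0,0],[0,0,-0.5,0],[0,0,-0.9,0],[0,0,-0.9,0],[0,0,-0.9,0]]}}

```text
clock: 21.08
eef_pos: [0.4803, 0.0623, 0.1014]
tool_rot: [0.731, 0.682, -0.0, -0.0]
ft_force: [0.2, 0.2, -0.5]
grip_width: 0.0288
grasp_force: 58.7
```

>>> {"method": "apply_moves", "body": {"commands": [[0,0,-0.9,0],[0,0,-0.9,0],[0,0,-0.9,0],[0,0,-0.9,0],[0,0,-0.9,0]]}}

```text
clock: 21.5
eef_pos: [0.4803, 0.0623, 0.1919]
tool_rot: [0.731, 0.682, 0.0, 0.0]
ft_force: [0.7, -0.2, -0.4]
grip_width: 0.0292
grasp_force: 58.7
```

>>> {"method": "apply_moves", "body": {"commands": [[-0.7,0.23,0,0],[-0.95,0.23,0,0],[-0.95,0.23,0,0],[-0.95,0.23,0,0],[-0.95,0.23,0,0]]}}

```text
clock: 21.92
eef_pos: [0.4971, -0.0298, 0.191]
tool_rot: [0.731, 0.682, 0.0, 0.0]
ft_force: [0.5, -0.3, -0.2]
grip_width: 0.0295
grasp_force: 58.7
```

>>> {"method": "apply_moves", "body": {"commands": [[-0.95,0.23,0,0],[-0.95,0.23,0,0],[-0.95,0.23,0,0],[-0.95,0.23,0,0],[-0.95,0.23,0,0]]}}

```text
clock: 22.33
eef_pos: [0.5134, -0.1263, 0.1909]
tool_rot: [0.731, 0.682, 0.0, 0.0]
ft_force: [0.5, -0.6, 0.5]
grip_width: 0.0292
grasp_force: 58.7
```

>>> {"method": "apply_moves", "body": {"commands": [[-0.95,0.23,0,0],[-0.95,0.23,0,0],[-0.95,0.23,0,0],[-0.95,0.23,0,0],[-0.95,0.23,0,0]]}}

```text
clock: 22.75
eef_pos: [0.5298, -0.2226, 0.1909]
tool_rot: [0.731, 0.682, 0.0, 0.0]
ft_force: [0.5, -0.5, -0.2]
grip_width: 0.0293
grasp_force: 58.7
```

Run:
```python
from h import *
snap('top','top4'); diff('top4')
go((.53,-.222,.145),(.53,-.222,.19))
go((.5818,.0025,.19),a=103)
```

```text
v1 2.3  v2 14.3  v3 16.0  v4 15.3  b1 2.1  b2 1.8  A 2.3  B 2.5  C 2.4  
t 22.80 p [ 0.5305 -0.2262  0.1908] a 85.84 w 0.0290 f 58.8 j1,j6 [-0.4   1.24]
[ 0.208 -0.039  2.29 ]
[ 0.    0.   -2.25]
t 22.80 p [ 0.5305 -0.2262  0.1908] a 103.00 w 0.0290 f 58.8 j1,j6 [-0.4   1.24]
[10.565  5.073  0.04 ]
```

>>> {"method": "apply_moves", "body": {"commands": [[0,0,0.7,0],[0,0,0.9,0],[0,0,0.7,0],[0,0,0,0],[0,0,0,0]]}}

```text
clock: 23.22
eef_pos: [0.5293, -0.2214, 0.144]
tool_rot: [0.731, 0.682, -0.0, -0.001]
ft_force: [-0.4, 0.0, 0.7]
grip_width: 0.0293
grasp_force: 58.8
```

>>> {"method": "apply_moves", "body": {"commands": [[0,0,0,0],[0,0,0,0],[0,0,0,0],[0,0,0,0],[0,0,0,0]], "claw": 0}}

```text
clock: 23.63
eef_pos: [0.5304, -0.2219, 0.1448]
tool_rot: [0.731, 0.682, 0.0, 0.001]
ft_force: [-0.5, -0.5, 0.3]
grip_width: 0.085
grasp_force: 0.0
```

>>> {"method": "apply_moves", "body": {"commands": [[0,0,-0.7,0],[0,0,-0.9,0],[0,0,-0.7,-0.094],[0,0,0,-0.095],[0,0,0,-0.095]]}}

```text
clock: 24.05
eef_pos: [0.5309, -0.2222, 0.1918]
tool_rot: [0.62, 0.784, 0.0, 0.002]
ft_force: [-0.2, 0.3, 0.0]
grip_width: 0.0853
grasp_force: 0.0
```

>>> {"method": "apply_moves", "body": {"commands": [[0.8,0.4,0,0],[1,0.5,0,0],[1,0.5,0,0],[1,0.5,0,0],[1,0.5,0,0]]}}

```text
clock: 24.47
eef_pos: [0.5553, -0.1166, 0.1904]
tool_rot: [0.622, 0.783, 0.0, 0.0]
ft_force: [-0.9, -0.2, -0.1]
grip_width: 0.0854
grasp_force: 0.0
```

>>> {"method": "apply_moves", "body": {"commands": [[1,0.5,0,0],[1,0.5,0,0],[1,0.5,0,0],[1,0.5,0,0],[1,0.5,0,0]]}}

```text
clock: 24.88
eef_pos: [0.5814, -0.0076, 0.1904]
tool_rot: [0.622, 0.783, 0.0, 0.0]
ft_force: [0.3, 0.2, 0.5]
grip_width: 0.0854
grasp_force: 0.0
```

>>> {"method": "apply_moves", "body": {"commands": [[0.7,0.17,0,0],[0,0,0.7,0],[0,0,0.8,0],[0,0,0,0],[0,0,0,0]]}}

```text
clock: 25.3
eef_pos: [0.5804, 0.0056, 0.1594]
tool_rot: [0.622, 0.783, -0.001, -0.001]
ft_force: [1.0, 0.6, 0.3]
grip_width: 0.0855
grasp_force: 0.0
```

Run:
```python
from h import *
c=snap('top','top5'); diff('top5')
w=snap('wrist','w5')
go((.5818,.0025,.045),(.5818,.0025,.19),(.5,-.215,.19))
```

```text
v1 12.6  v2 13.7  v3 11.2  v4 11.8  b1 5.9  b2 40.2  A 1.2  B 1.1  C 1.3  
t 25.40 p [0.5817 0.0054 0.161 ] a 103.04 w 0.0853 f 0.0 j1,j6 [0.01 1.35]
[-0.141 -0.025  5.798]
[ 0.    0.   -7.25]
[-9.672 -6.438 -0.   ]
```

View pics/w5.png

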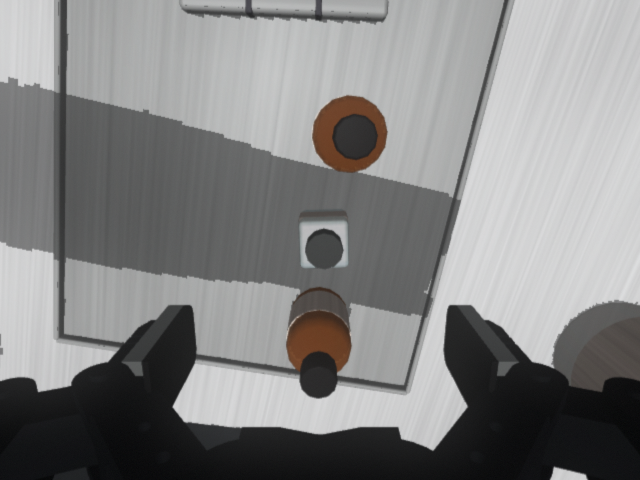

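v1 is aligned at (324,249) between the bottles. I'll descend on it.

>>> {"method": "apply_moves", "body": {"commands": [[-0.14,0,0.9,0],[0,0,1,0],[0,0,1,0],[0,0,1,0],[0,0,1,0]]}}

```text
clock: 25.82
eef_pos: [0.583, 0.0025, 0.0627]
tool_rot: [0.622, 0.783, 0.001, 0.001]
ft_force: [0.5, 0.8, 0.3]
grip_width: 0.0854
grasp_force: 0.0
```

>>> {"method": "apply_moves", "body": {"commands": [[0,0,0.6,0],[0,0,0.25,0],[0,0,0,0],[0,0,0,0],[0,0,0,0]], "claw": 0.3}}

```text
clock: 26.23
eef_pos: [0.5832, 0.0028, 0.0467]
tool_rot: [0.622, 0.783, 0.001, 0.001]
ft_force: [-0.4, -0.3, -0.1]
grip_width: 0.06
grasp_force: 0.0
```

>>> {"method": "apply_moves", "body": {"commands": [[0,0,0,0],[0,0,0,0],[0,0,0,0],[0,0,0,0],[0,0,0,0]], "claw": 1}}

```text
clock: 26.65
eef_pos: [0.583, 0.003, 0.0464]
tool_rot: [0.622, 0.783, 0.001, 0.001]
ft_force: [-0.1, -0.1, 5.4]
grip_width: 0.0283
grasp_force: 60.3
```

>>> {"method": "apply_moves", "body": {"commands": [[0,0,0,0],[0,0,-0.5,0],[0,0,-0.9,0],[0,0,-0.9,0],[0,0,-0.9,0]]}}

```text
clock: 27.07
eef_pos: [0.5813, 0.003, 0.1097]
tool_rot: [0.622, 0.783, -0.001, -0.001]
ft_force: [0.4, 0.3, 0.1]
grip_width: 0.0283
grasp_force: 59.6
```

>>> {"method": "apply_moves", "body": {"commands": [[0,0,-0.9,0],[0,0,-0.9,0],[0,0,-0.9,0],[0,0,-0.9,0],[0,0,-0.45,0]]}}

```text
clock: 27.48
eef_pos: [0.5827, 0.003, 0.1929]
tool_rot: [0.622, 0.783, 0.001, 0.001]
ft_force: [0.6, -0.6, 0.6]
grip_width: 0.0287
grasp_force: 59.6
```

>>> {"method": "apply_moves", "body": {"commands": [[-0.67,-0.44,0,0],[-0.9,-0.6,0,0],[-0.9,-0.6,0,0],[-0.9,-0.6,0,0],[-0.9,-0.6,0,0]]}}

```text
clock: 27.9
eef_pos: [0.545, -0.0937, 0.1897]
tool_rot: [0.622, 0.783, -0.0, -0.001]
ft_force: [0.1, -0.1, -1.5]
grip_width: 0.0289
grasp_force: 59.6
```

>>> {"method": "apply_moves", "body": {"commands": [[-0.9,-0.6,0,0],[-0.9,-0.6,0,0],[-0.9,-0.6,0,0],[-0.9,-0.6,0,0],[-0.9,-0.6,0,0]]}}

```text
clock: 28.32
eef_pos: [0.5069, -0.195, 0.1897]
tool_rot: [0.622, 0.783, -0.0, -0.001]
ft_force: [0.7, 0.3, -1.7]
grip_width: 0.0287
grasp_force: 59.6
```

>>> {"method": "apply_moves", "body": {"commands": [[-0.9,-0.6,0,0],[0,0,0.7,0],[0,0,0.8,0],[0,0,0.7,0],[0,0,0,0]]}}

```text
clock: 28.73
eef_pos: [0.4977, -0.2138, 0.1429]
tool_rot: [0.622, 0.783, -0.001, -0.003]
ft_force: [-1.3, -0.5, -0.8]
grip_width: 0.0288
grasp_force: 59.6
```

>>> {"method": "apply_moves", "body": {"commands": [[0,0,0,0],[0,0,0,0],[0,0,0,0],[0,0,0,0],[0,0,0,0]], "claw": 0}}

```text
clock: 29.15
eef_pos: [0.5008, -0.2146, 0.147]
tool_rot: [0.622, 0.783, 0.0, 0.001]
ft_force: [0.3, -0.1, -0.3]
grip_width: 0.085
grasp_force: 0.0
```

>>> {"method": "apply_moves", "body": {"commands": [[0,0,-0.7,0],[0,0,-0.9,0],[0,0,-0.9,0.062],[0,0,0,0.062],[0,0,0,0]]}}

```text
clock: 29.57
eef_pos: [0.5013, -0.2149, 0.1981]
tool_rot: [0.672, 0.741, 0.001, 0.002]
ft_force: [-0.5, 0.2, 0.6]
grip_width: 0.0853
grasp_force: 0.0
```

Run:
```python
from h import *
k=ray('top2',225+653/2.4,155+141/2.4,.138); print(k)
go((.5205,-.382,.193),(k[0],k[1],.193))
```

```text
[ 0.5205 -0.3773  0.138 ]
t 29.57 p [ 0.5013 -0.2149  0.1981] a 95.57 w 0.0853 f 0.0 j1,j6 [-0.4   1.07]
[-8.408  0.144  0.253]
[ 0.234  0.023 -0.   ]
```

>>> {"method": "apply_moves", "body": {"commands": [[-0.6,0.03,0,0],[-1,0.03,0,0],[-1,0.03,0,0],[-1,0.03,0,0],[-1,0.03,0,0]]}}

```text
clock: 29.98
eef_pos: [0.5118, -0.3072, 0.1951]
tool_rot: [0.671, 0.741, -0.0, -0.001]
ft_force: [0.7, 0.1, -0.4]
grip_width: 0.0857
grasp_force: 0.0
```

>>> {"method": "apply_moves", "body": {"commands": [[-1,0,0,0],[-1,0,0,0],[-1,0,0,0],[-0.7,0,0,0],[0,0,0,0]]}}

```text
clock: 30.4
eef_pos: [0.5187, -0.3828, 0.1944]
tool_rot: [0.672, 0.74, -0.001, -0.0]
ft_force: [0.8, 0.5, -0.1]
grip_width: 0.0854
grasp_force: 0.0
```

Run:
```python
from h import *
snap('top','top6'); diff('top6')
go((.5205,-.380,.141))
i=cv2.imread('pics/top6.png')
cv2.imwrite('pics/t6.png',cv2.convertScaleAbs(cv2.resize(i[155:275,225:555],(792,288),interpolation=cv2.INTER_CUBIC),alpha=1.5))
```

```text
v1 18.5  v2 17.3  v3 18.8  v4 18.1  b1 3.3  b2 3.3  A 5.0  B 5.3  C 5.1  
t 30.45 p [ 0.5187 -0.3812  0.1945] a 95.55 w 0.0856 f 0.0 j1,j6 [-0.63  0.84]
[0.05  0.097 2.675]
```

View pics/t6.png

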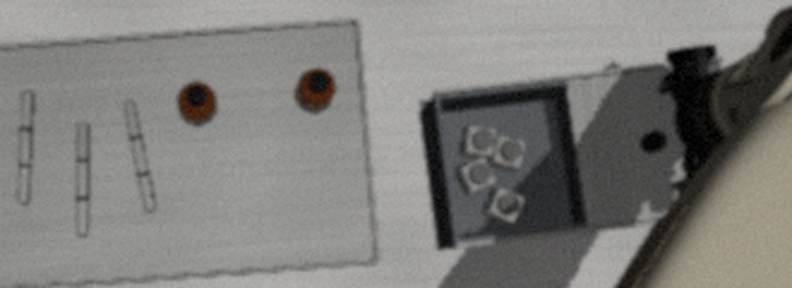

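All four vials are standing in the compartment and the bottles haven't moved. I'll shut the cover.

>>> {"method": "apply_moves", "body": {"commands": [[0.05,0.1,0.6,0],[0,0,0.8,0],[0,0,0.8,0],[0,0,0.47,0],[0,0,0,0]]}}

```text
clock: 30.87
eef_pos: [0.5197, -0.3765, 0.1395]
tool_rot: [0.671, 0.741, -0.0, -0.003]
ft_force: [0.1, 0.1, -0.3]
grip_width: 0.0852
grasp_force: 0.0
```

>>> {"method": "apply_moves", "body": {"commands": [[0,0,0,0],[0,0,0,0],[0,0,0,0],[0,0,0,0],[0,0,0,0]], "claw": 1}}

```text
clock: 31.28
eef_pos: [0.5218, -0.3785, 0.1437]
tool_rot: [0.672, 0.741, 0.0, 0.001]
ft_force: [0.4, 0.7, 0.2]
grip_width: 0.0255
grasp_force: 0.0
```

>>> {"method": "apply_moves", "body": {"commands": [[0,0,0,0],[0,0,0,0],[0,0,0,0],[0,0,0,0],[0,0,0,0]]}}

```text
clock: 31.7
eef_pos: [0.5211, -0.3785, 0.1438]
tool_rot: [0.672, 0.741, -0.0, 0.0]
ft_force: [-3.3, 1.1, 6.1]
grip_width: 0.0178
grasp_force: 58.8
```

>>> {"method": "apply_moves", "body": {"commands": [[0.3,0,0,0],[0.5,0,0,0],[0.5,0,0,0],[0.5,0,0,0],[0.5,0,0,0]]}}

```text
clock: 32.12
eef_pos: [0.5165, -0.3331, 0.1438]
tool_rot: [0.672, 0.741, -0.001, 0.001]
ft_force: [-2.8, -1.9, 6.2]
grip_width: 0.018
grasp_force: 59.1
```

>>> {"method": "apply_moves", "body": {"commands": [[0.5,0,0,0],[0.5,0,0,0],[0.5,0,0,0],[0.5,0,0,0],[0.5,0,0,0]]}}

```text
clock: 32.53
eef_pos: [0.5114, -0.2831, 0.1437]
tool_rot: [0.672, 0.741, -0.001, 0.001]
ft_force: [-4.8, -1.2, 5.3]
grip_width: 0.0176
grasp_force: 59.2
```

>>> {"method": "apply_moves", "body": {"commands": [[0.5,0,0,0],[0.5,0,0,0],[0.4,0,0,0],[0.3,0,0,0],[0.1,0,0,0]]}}

```text
clock: 32.95
eef_pos: [0.5079, -0.2491, 0.1438]
tool_rot: [0.672, 0.741, -0.003, 0.002]
ft_force: [-4.0, -11.6, 2.8]
grip_width: 0.0181
grasp_force: 59.2
```

>>> {"method": "apply_moves", "body": {"commands": [[0,0,0,0],[0,0,0,0],[0,0,0,0],[0,0,0,0],[0,0,0,0]]}}

```text
clock: 33.37
eef_pos: [0.5079, -0.2491, 0.1437]
tool_rot: [0.672, 0.74, -0.002, 0.002]
ft_force: [-4.0, -6.6, 5.6]
grip_width: 0.0179
grasp_force: 59.5
```

Cover shut: it ran onto its stop at −11.6 N. Now I'll release it, lift, and roll to about 178° for the cases.

>>> {"method": "apply_moves", "body": {"commands": [[0,0,0,0],[0,0,0,0],[0,0,0,0],[0,0,0,0],[0,0,0,0]], "claw": 0}}

```text
clock: 33.78
eef_pos: [0.5085, -0.2465, 0.1424]
tool_rot: [0.671, 0.741, 0.0, -0.0]
ft_force: [0.2, 0.2, -0.6]
grip_width: 0.0774
grasp_force: 0.0
```

>>> {"method": "apply_moves", "body": {"commands": [[0,0,-0.7,0],[0,0,-0.9,0],[0,0,-0.9,0],[0,0,0,-0.1149],[0,0,0,-0.1149]]}}

```text
clock: 34.2
eef_pos: [0.5095, -0.247, 0.1943]
tool_rot: [0.575, 0.818, 0.0, 0.002]
ft_force: [0.2, 0.1, -1.5]
grip_width: 0.0855
grasp_force: 0.0
```

>>> {"method": "apply_moves", "body": {"commands": [[0,0,0,-0.1149],[0,0,0,-0.1149],[0,0,0,-0.1149],[0,0,0,-0.1149],[0,0,0,-0.1149]]}}

```text
clock: 34.62
eef_pos: [0.5085, -0.2466, 0.1925]
tool_rot: [0.307, 0.952, 0.0, -0.0]
ft_force: [0.8, 0.8, -0.2]
grip_width: 0.0859
grasp_force: 0.0
```

>>> {"method": "apply_moves", "body": {"commands": [[0,0,0,-0.1149],[0,0,0,-0.1149],[0,0,0,-0.1149],[0,0,0,-0.1149],[0,0,0,-0.1149]]}}

```text
clock: 35.03
eef_pos: [0.5085, -0.2466, 0.1925]
tool_rot: [0.011, 1.0, 0.0, -0.0]
ft_force: [0.2, 0.4, -0.6]
grip_width: 0.0852
grasp_force: 0.0
```

Run:
```python
from h import *
go((.5602,.2498,.1945),(.5602,.2498,.027))
```

```text
t 35.03 p [ 0.5085 -0.2466  0.1925] a 178.71 w 0.0852 f 0.0 j1,j6 [-0.45 -0.43]
[-2.026 24.872 -0.099]
[0.    0.    8.375]
```

>>> {"method": "apply_moves", "body": {"commands": [[-0.08,0.6,0,0],[-0.08,1,0,0],[-0.08,1,0,0],[-0.08,1,0,0],[-0.08,1,0,0]], "claw": 0.5}}

```text
clock: 35.45
eef_pos: [0.5191, -0.1533, 0.1926]
tool_rot: [0.016, 1.0, 0.0, -0.0]
ft_force: [0.7, 0.4, -0.2]
grip_width: 0.0422
grasp_force: 0.0
```

>>> {"method": "apply_moves", "body": {"commands": [[-0.08,1,0,0],[-0.08,1,0,0],[-0.08,1,0,0],[-0.08,1,0,0],[-0.08,1,0,0]]}}

```text
clock: 35.87
eef_pos: [0.5298, -0.0533, 0.1927]
tool_rot: [0.016, 1.0, 0.0, -0.0]
ft_force: [-0.2, 0.1, -0.4]
grip_width: 0.0427
grasp_force: 0.0
```

>>> {"method": "apply_moves", "body": {"commands": [[-0.08,1,0,0],[-0.08,1,0,0],[-0.08,1,0,0],[-0.08,1,0,0],[-0.08,1,0,0]]}}

```text
clock: 36.28
eef_pos: [0.5405, 0.0464, 0.1927]
tool_rot: [0.016, 1.0, 0.0, -0.0]
ft_force: [-0.1, 0.2, -0.3]
grip_width: 0.0424
grasp_force: 0.0
```

>>> {"method": "apply_moves", "body": {"commands": [[-0.08,1,0,0],[-0.08,1,0,0],[-0.08,1,0,0],[-0.08,1,0,0],[-0.08,1,0,0]]}}

```text
clock: 36.7
eef_pos: [0.5512, 0.1461, 0.1926]
tool_rot: [0.016, 1.0, 0.0, -0.0]
ft_force: [-0.0, -0.2, 0.2]
grip_width: 0.0427
grasp_force: 0.0
```

>>> {"method": "apply_moves", "body": {"commands": [[-0.08,1,0,0],[-0.08,1,0,0],[-0.08,1,0,0],[-0.08,1,0,0],[-0.08,1,0,0]]}}

```text
clock: 37.12
eef_pos: [0.5618, 0.2457, 0.1926]
tool_rot: [0.016, 1.0, 0.0, -0.0]
ft_force: [-0.4, 0.5, -0.4]
grip_width: 0.0425
grasp_force: 0.0
```

>>> {"method": "apply_moves", "body": {"commands": [[-0.03,0.27,0,0],[0,0,0.8,0],[0,0,1,0],[0,0,1,0],[0,0,1,0]]}}

```text
clock: 37.53
eef_pos: [0.5628, 0.2494, 0.116]
tool_rot: [0.015, 1.0, 0.0, 0.0]
ft_force: [0.3, 0.4, 0.0]
grip_width: 0.0426
grasp_force: 0.0
```

>>> {"method": "apply_moves", "body": {"commands": [[0,0,1,0],[0,0,1,0],[0,0,0,0],[0,0,0,0],[0,0,0,0]]}}

```text
clock: 37.95
eef_pos: [0.5637, 0.2494, 0.0778]
tool_rot: [0.015, 1.0, 0.0, 0.001]
ft_force: [-0.6, 0.3, 0.6]
grip_width: 0.0426
grasp_force: 0.0
```

Run:
```python
from h import *
w=snap('wrist','w6')
go((.5602,.2498,.027))
print([proj('w6',p) for p in((.6002,.2483,.015),(.5602,.2498,.015),(.4803,.2529,.015))])
```

```text
t 38.00 p [0.5643 0.2496 0.0784] a 178.31 w 0.0425 f 0.0 j1,j6 [0.42 0.45]
[0.203 0.004 2.569]
[array([319.2, 346.7]), array([319.9, 269.5]), array([321.8,  86.3])]
```

View pics/w6.png

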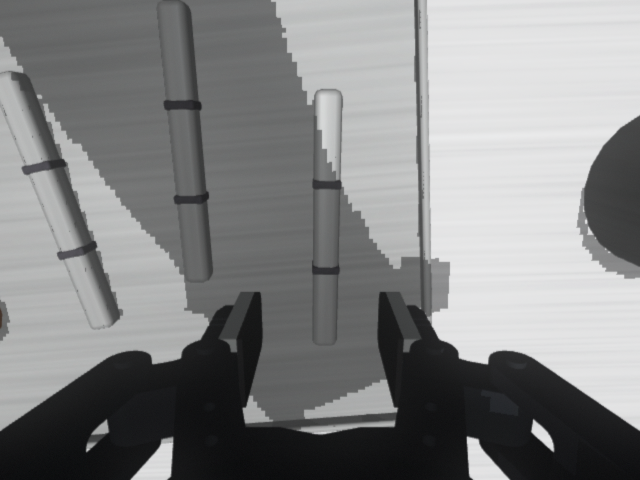

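Case A lies between the jaws ((325,344) to (328,90)), about 3 mm to +y. I'll descend and grip.

>>> {"method": "apply_moves", "body": {"commands": [[0.1,0.06,0.8,0],[0.1,0.06,0.9,0],[0,0,0.6,0],[0,0,0.25,0],[0,0,0,0]]}}

```text
clock: 38.42
eef_pos: [0.5589, 0.2513, 0.025]
tool_rot: [0.015, 1.0, -0.0, -0.001]
ft_force: [-0.7, 0.5, -0.0]
grip_width: 0.0429
grasp_force: 0.0
```

>>> {"method": "apply_moves", "body": {"commands": [[0,0,0,0],[0,0,0,0],[0,0,0,0],[0,0,0,0],[0,0,0,0]], "claw": 1}}

```text
clock: 38.83
eef_pos: [0.5605, 0.252, 0.0271]
tool_rot: [0.014, 1.0, 0.001, 0.001]
ft_force: [-0.0, -0.6, 4.5]
grip_width: 0.0096
grasp_force: 61.1
```

>>> {"method": "apply_moves", "body": {"commands": [[0,0,-0.4,0],[0,0,-0.7,0],[0,0,-0.9,0],[0,0,-0.9,0],[0,0,-0.9,0]]}}

```text
clock: 39.25
eef_pos: [0.5589, 0.2514, 0.1024]
tool_rot: [0.014, 1.0, -0.0, -0.001]
ft_force: [-0.3, 0.4, -1.3]
grip_width: 0.01
grasp_force: 60.4
```

>>> {"method": "apply_moves", "body": {"commands": [[0,0,-0.9,0],[0,0,-0.9,0],[0,0,-0.9,0],[0,0,0,0],[0,0,0,0]]}}

```text
clock: 39.67
eef_pos: [0.56, 0.2519, 0.1568]
tool_rot: [0.014, 1.0, 0.001, 0.001]
ft_force: [-0.2, 0.6, -0.5]
grip_width: 0.01
grasp_force: 60.4
```

Run:
```python
from h import *
go((.471,.411,.16),(.471,.411,.105),(.471,.411,.16),(.545,.395,.16),(.545,.395,.136))
```

```text
t 39.67 p [0.56   0.2519 0.1568] a 178.35 w 0.0100 f 60.4 j1,j6 [0.42 0.45]
[ 4.676  7.823 -0.158]
[0.   0.   2.75]
[ 0.    0.   -2.75]
[-3.721 -0.693 -0.   ]
[0.  0.  1.2]
```

>>> {"method": "apply_moves", "body": {"commands": [[0.5,0.8,-0.15,0],[0.6,1,0,0],[0.6,1,0,0],[0.6,1,0,0],[0.6,1,0,0]]}}

```text
clock: 40.08
eef_pos: [0.5027, 0.3493, 0.1566]
tool_rot: [0.015, 1.0, -0.001, -0.001]
ft_force: [-0.3, -0.3, -0.8]
grip_width: 0.0101
grasp_force: 60.4
```

>>> {"method": "apply_moves", "body": {"commands": [[0.6,1,0,0],[0.6,1,0,0],[0.57,1,0,0],[0,0,0.5,0],[0,0,0.5,0]]}}

```text
clock: 40.5
eef_pos: [0.4693, 0.411, 0.137]
tool_rot: [0.013, 1.0, -0.001, -0.0]
ft_force: [-0.0, -0.4, 0.7]
grip_width: 0.0101
grasp_force: 60.4
```

>>> {"method": "apply_moves", "body": {"commands": [[0,0,0.2,0],[0,0,0.2,0],[0,0,0.2,0],[0,0,0,0],[0,0,0,0]]}}

```text
clock: 40.92
eef_pos: [0.469, 0.41, 0.1291]
tool_rot: [0.014, 1.0, 0.001, -0.001]
ft_force: [-11.2, -0.5, 16.8]
grip_width: 0.0103
grasp_force: 66.5
```

Run:
```python
from h import *
go((.471,.411,.105))
snap('scene','s2')
i=cv2.imread('pics/s2.png')[100:320,330:620]
cv2.imwrite('pics/s2c.png',cv2.resize(i,None,fx=2.5,fy=2.5,interpolation=cv2.INTER_CUBIC))
```

```text
t 40.92 p [0.469  0.41   0.1291] a 178.34 w 0.0103 f 66.5 j1,j6 [0.72 0.75]
[-0.099  0.055  1.204]
```

View pics/s2c.png

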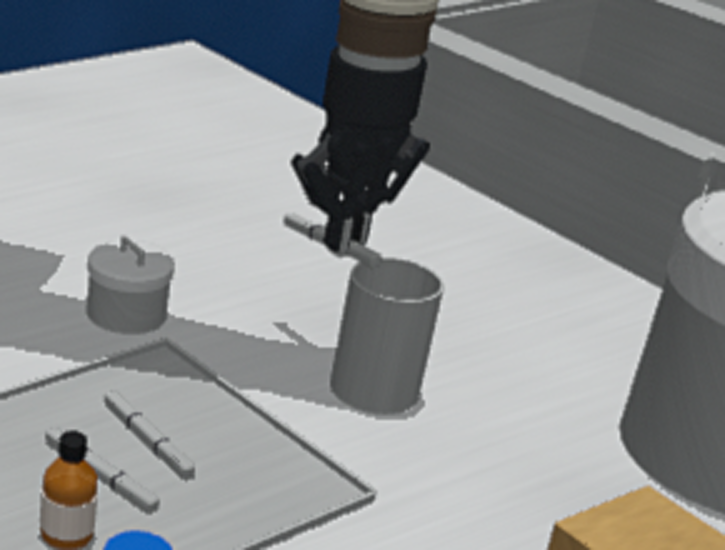

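The stub rests on the rim with about 17 N. I'll keep pressing down slowly to pivot the case in the pads.

>>> {"method": "apply_moves", "body": {"commands": [[0,0,0.2,0],[0,0,0.2,0],[0,0,0,0],[0,0,0,0],[0,0,0,0]]}}

```text
clock: 41.38
eef_pos: [0.4689, 0.41, 0.1216]
tool_rot: [0.014, 1.0, 0.001, -0.001]
ft_force: [-11.1, -1.6, 20.0]
grip_width: 0.01
grasp_force: 73.6
```

>>> {"method": "apply_moves", "body": {"commands": [[0,0,0.2,0],[0,0,0.2,0],[0,0,0,0],[0,0,0,0],[0,0,0,0]]}}

```text
clock: 41.8
eef_pos: [0.4694, 0.4101, 0.1142]
tool_rot: [0.015, 1.0, 0.002, -0.001]
ft_force: [-10.4, -1.7, 21.8]
grip_width: 0.0097
grasp_force: 82.2
```

Run:
```python
from h import *
go((.471,.411,.105)); print(st()[0]['ft_force'])
snap('scene','s3')
i=cv2.imread('pics/s3.png')[150:270,420:540]
cv2.imwrite('pics/s3c.png',cv2.resize(i,None,fx=4,fy=4,interpolation=cv2.INTER_CUBIC))
```

```text
t 41.80 p [0.4694 0.4101 0.1142] a 178.33 w 0.0097 f 82.2 j1,j6 [0.72 0.75]
[-0.078  0.048  0.46 ]
[-10.41552868  -1.66246425  21.79059853]
```

View pics/s3c.png

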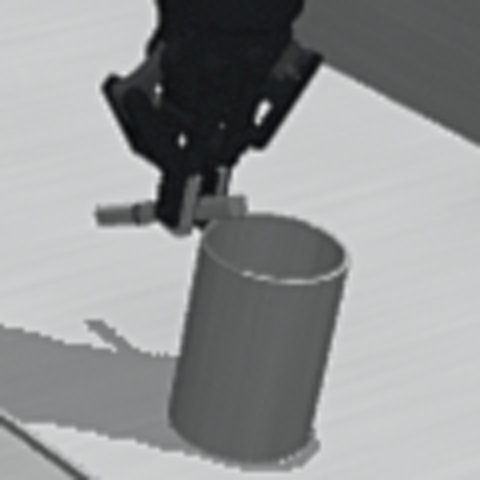

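It pivots well, about 45° now. Down another 12 mm should give about 60°; then lift.

>>> {"method": "apply_moves", "body": {"commands": [[0,0,0.2,0],[0,0,0.2,0],[0,0,0.2,0],[0,0,0,0],[0,0,0,0]]}}

```text
clock: 42.27
eef_pos: [0.4704, 0.4106, 0.1032]
tool_rot: [0.015, 1.0, 0.002, 0.0]
ft_force: [-11.0, -1.2, 23.6]
grip_width: 0.0101
grasp_force: 99.5
```

>>> {"method": "apply_moves", "body": {"commands": [[0,0,-0.5,0],[0,0,-0.9,0],[0,0,-0.9,0],[0,0,-0.9,0],[0,0,-0.9,0]]}}

```text
clock: 42.68
eef_pos: [0.4706, 0.4083, 0.1798]
tool_rot: [0.015, 1.0, -0.001, -0.001]
ft_force: [0.1, -0.3, 0.1]
grip_width: 0.0103
grasp_force: 95.1
```

>>> {"method": "apply_moves", "body": {"commands": [[0,0,-0.5,0],[0,0,0,0],[0,0,0,0],[0,0,0,0],[0,0,0,0]]}}

```text
clock: 43.1
eef_pos: [0.47, 0.4094, 0.1887]
tool_rot: [0.015, 1.0, -0.001, -0.001]
ft_force: [0.7, -0.1, -0.4]
grip_width: 0.01
grasp_force: 95.2
```

Run:
```python
from h import *
go((.545,.400,.19),(.545,.400,.136)); p=st()[1]
c=snap('scene','s4'); 
for th in(45,60,70):
    r=np.radians(th); print(th,proj('s4',(p[0]-.08*np.cos(r),p[1],p[2]-.018-.08*np.sin(r))),proj('s4',(p[0],p[1],p[2]-.018)))
i=c['image'][100:260,400:540]
cv2.imwrite('pics/s4c.png',cv2.resize(i,None,fx=4,fy=3.7,interpolation=cv2.INTER_CUBIC))
```

```text
t 43.10 p [0.47   0.4094 0.1887] a 178.33 w 0.0100 f 95.2 j1,j6 [0.72 0.75]
[-3.764 -0.362 -0.063]
[0.  0.  2.7]
45 [450.2 186.5] [471.6 172.9]
60 [454.2 194.7] [471.6 172.9]
70 [457.5 199.5] [471.6 172.9]
```

View pics/s4c.png

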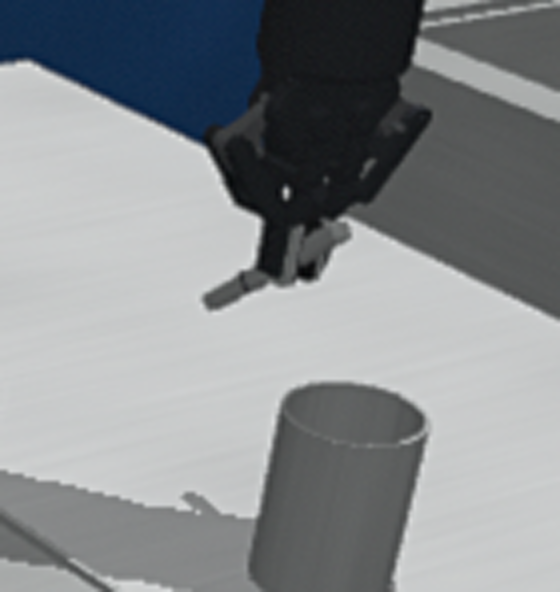

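```bash
cat >> h.py <<'E'
def rayy(fn,u,v,y):
    d=np.load('pics/%s.npz'%fn); o=-d['R'].T@d['t']; r=d['R'].T@np.linalg.inv(d['K'])@[u,v,1]
    return np.round(o+r*(y-o[1])/r[1],4)
E
python3 - <<'E'
from h import *
for u,v in((400+203/4,100+300/3.7),(400+212/4,100+310/3.7),(400+350/4,100+230/3.7),(400+300/4,100+265/3.7)): print(rayy('s4',u,v,.4094))
E
```

```text
[0.4125 0.4094 0.1269]
[0.4208 0.4094 0.124 ]
[0.5074 0.4094 0.2099]
[0.4787 0.4094 0.1773]
```

Measured tilt is about 43°; the case slid a little in the pads. I'll press again, deeper.

>>> {"method": "apply_moves", "body": {"commands": [[0,0,0.7,0],[0,0,0.9,0],[0,0,0.9,0],[0,0,0.6,0],[0,0,0.2,0]]}}

```text
clock: 43.57
eef_pos: [0.4688, 0.4089, 0.1211]
tool_rot: [0.014, 1.0, -0.002, -0.002]
ft_force: [0.4, 0.1, -1.2]
grip_width: 0.0101
grasp_force: 95.3
```

>>> {"method": "apply_moves", "body": {"commands": [[0,0,0.2,0],[0,0,0.2,0],[0,0,0.2,0],[0,0,0.2,0],[0,0,0.2,0]]}}

```text
clock: 43.98
eef_pos: [0.4708, 0.4106, 0.1051]
tool_rot: [0.014, 1.0, 0.0, 0.0]
ft_force: [-2.5, -0.3, 8.2]
grip_width: 0.0098
grasp_force: 97.1
```

>>> {"method": "apply_moves", "body": {"commands": [[0,0,0.2,0],[0,0,0.2,0],[0,0,0.2,0],[0,0,0.13,0],[0,0,0,0]]}}

```text
clock: 44.4
eef_pos: [0.4706, 0.4137, 0.1]
tool_rot: [0.013, 1.0, 0.005, 0.003]
ft_force: [-16.1, -3.2, 38.2]
grip_width: 0.0099
grasp_force: 106.8
```

>>> {"method": "apply_moves", "body": {"commands": [[0,0,-0.5,0],[0,0,-0.9,0],[0,0,-0.9,0],[0,0,-0.9,0],[0,0,-0.9,0]]}}

```text
clock: 44.82
eef_pos: [0.4705, 0.4103, 0.1732]
tool_rot: [0.014, 1.0, 0.0, 0.0]
ft_force: [0.2, 0.2, -0.6]
grip_width: 0.0101
grasp_force: 99.9
```

>>> {"method": "apply_moves", "body": {"commands": [[0,0,-0.73,0],[0,0,0,0],[0,0,0,0],[0,0,0,0],[0,0,0,0]]}}

```text
clock: 45.23
eef_pos: [0.4699, 0.4097, 0.185]
tool_rot: [0.014, 1.0, -0.001, -0.001]
ft_force: [-0.3, -0.8, -0.7]
grip_width: 0.01
grasp_force: 100.1
```

Run:
```python
from h import *
go((.545,.400,.19)); p=st()[1]; print(p)
snap('scene','s5'); c=[cv2.imread('pics/%s.png'%f)[:,:,0].astype(int) for f in('s5','scene0')]
# pixels that differ from the empty scene, light grey (case), below the gripper
m=(abs(c[0]-c[1])>12)&(c[0]>80)
v,u=np.nonzero(m[155:230,430:500]); P=np.array([rayy('s5',a+430,b+155,p[1]) for a,b in zip(u,v)])
q=P-P.mean(0); w,V=np.linalg.eigh(q[:,[0,2]].T@q[:,[0,2]]); print(len(P),'tilt',np.degrees(np.arctan2(V[1,1],V[0,1])),P.min(0),P.max(0))
for r in range(160,215,3): print(r,''.join('#' if x else '.' for x in m[r,430:500]))
```

```text
t 45.23 p [0.4699 0.4097 0.185 ] a 178.35 w 0.0100 f 100.1 j1,j6 [0.72 0.75]
[-3.768 -0.376 -0.248]
[0.46988715 0.40968445 0.18503218]
351 tilt 127.79707655029853 [0.4108 0.4097 0.0848] [0.5666 0.4097 0.2164]
160 .................................##..................###..............
163 ..................................##........##...#########............
166 ..................................#.......###.######.###..............
169 ..................................#.......##.###....#.................
172 .................................#.......###.....#.#..................
175 .............................######......##......#....................
178 ..........................####..##..########..........................
181 ......................########.###....................................
184 .....................##.#..##.........................................
187 ......................................................................
190 ......................................................................
193 ......................................................................
196 ......................................................................
199 ......................................................................
202 ......................................................................
205 ..........................................###...................###...
208 ........................................##............................
211 .........................................##...........................
214 ...........................................###........................
```

The tilt stays at about 43–45° as grip friction rises. Geometry says that's enough: with the low end inside the −x wall, the bar clears the +x rim and falls in. I'll insert it there.

Run:
```python
from h import *
go((.470,.4097,.20),(.558,.405,.20),(.558,.405,.138))
```

```text
t 45.28 p [0.4699 0.4097 0.185 ] a 178.35 w 0.0101 f 100.1 j1,j6 [0.72 0.75]
[-0.005  0.001 -0.748]
[-4.405 -0.108 -0.   ]
[0.  0.  3.1]
```

>>> {"method": "apply_moves", "body": {"commands": [[0,0,-0.75,0],[-0.5,-0.02,0,0],[-0.8,-0.02,0,0],[-0.8,-0.02,0,0],[-0.8,-0.02,0,0]]}}

```text
clock: 45.7
eef_pos: [0.5296, 0.4069, 0.2008]
tool_rot: [0.014, 1.0, -0.0, -0.0]
ft_force: [0.0, 0.2, -0.9]
grip_width: 0.0103
grasp_force: 100.0
```

>>> {"method": "apply_moves", "body": {"commands": [[-0.8,-0.02,0,0],[-0.7,-0.02,0,0],[0,0,0,0],[0,0,0,0],[0,0,0,0]]}}

```text
clock: 46.12
eef_pos: [0.5581, 0.4051, 0.2007]
tool_rot: [0.014, 1.0, -0.0, -0.001]
ft_force: [0.5, 0.6, -0.8]
grip_width: 0.0103
grasp_force: 100.0
```

>>> {"method": "apply_moves", "body": {"commands": [[0,0,0.4,0],[0,0,0.6,0],[0,0,0.6,0],[0,0,0.5,0],[0,0,0.4,0]]}}

```text
clock: 46.53
eef_pos: [0.5573, 0.4053, 0.1503]
tool_rot: [0.014, 1.0, -0.0, -0.001]
ft_force: [-0.6, -0.1, -0.6]
grip_width: 0.0101
grasp_force: 100.0
```

>>> {"method": "apply_moves", "body": {"commands": [[0,0,0.3,0],[0,0,0.3,0],[0,0,0,0],[0,0,0,0],[0,0,0,0]]}}

```text
clock: 46.95
eef_pos: [0.5587, 0.4056, 0.1403]
tool_rot: [0.014, 1.0, 0.0, 0.0]
ft_force: [0.8, 0.5, -1.2]
grip_width: 0.0104
grasp_force: 100.0
```

>>> {"method": "apply_moves", "body": {"commands": [[0,0,0,0],[0,0,0,0],[0,0,0,0],[0,0,0,0],[0,0,0,0]], "claw": 0.5}}

```text
clock: 47.37
eef_pos: [0.5585, 0.4054, 0.1399]
tool_rot: [0.014, 1.0, 0.0, 0.0]
ft_force: [-0.6, 0.6, -0.4]
grip_width: 0.0429
grasp_force: 0.0
```

>>> {"method": "apply_moves", "body": {"commands": [[0,0,-0.5,0],[0,0,-0.9,0],[0,0,-0.9,0],[0,0,-0.6,0],[0,0,0,0]]}}

```text
clock: 47.78
eef_pos: [0.56, 0.4065, 0.2024]
tool_rot: [0.014, 1.0, 0.002, 0.003]
ft_force: [-0.1, 0.4, 0.2]
grip_width: 0.0428
grasp_force: 0.0
```

```bash
cat >> h.py <<'E'
def jar(fn,v0=185,v1=250,u0=455,u1=535,ref='scene0'):
    snap('scene',fn); a=cv2.imread('pics/%s.png'%fn)[:,:,1].astype(int); b=cv2.imread('pics/%s.png'%ref)[:,:,1].astype(int)
    for r in range(v0,v1,2): print(r,''.join('+' if x>12 else '-' if x<-12 else '.' for x in (a-b)[r,u0:u1]))
E
python3 - <<'E'
from h import *
go((.5254,.19,.2))
print([proj('s5',x) for x in((.494,.411,.11),(.564,.411,.11),(.529,.376,.11),(.529,.446,.11),(.564,.405,.11))])
jar('j1')
E
```

```text
t 47.78 p [0.56   0.4065 0.2024] a 178.35 w 0.0428 f 0.0 j1,j6 [0.63 0.66]
[  1.416 -10.868   0.122]
[array([475.1, 203.5]), array([498.6, 218.2]), array([473.6, 214.3]), array([499.3, 207.2]), array([496.4, 218.9])]
185 .................................------------.............-----.................
187 ..................................-----------...................................
189 ......................................------....................................
191 ................................................................................
193 ................................................................................
195 ................................................................................
197 ................................................................................
199 ................................................................................
201 ................................................................................
203 ................................................................................
205 .............................
[... 1221 characters left out ...]
....................
235 ................................................................................
237 ................................................................................
239 ................................................................................
241 ................................................................................
243 ................................................................................
245 ................................................................................
247 ................................................................................
249 ................................................................................
```

Nothing stands proud of the rim, and a bright case end shows just inside the +x rim at (497,214): case A is in the jar. Next, case B.

>>> {"method": "apply_moves", "body": {"commands": [[0.12,-0.7,0,0],[0.13,-1,0,0],[0.13,-1,0,0],[0.13,-1,0,0],[0.13,-1,0,0]]}}

```text
clock: 48.25
eef_pos: [0.542, 0.3106, 0.1964]
tool_rot: [0.014, 1.0, -0.001, -0.001]
ft_force: [-0.1, 0.2, 0.7]
grip_width: 0.0428
grasp_force: 0.0
```

>>> {"method": "apply_moves", "body": {"commands": [[0.13,-1,0,0],[0.13,-1,0,0],[0.13,-1,0,0],[0.13,-1,0,0],[0.13,-1,0,0]]}}

```text
clock: 48.67
eef_pos: [0.5261, 0.211, 0.1966]
tool_rot: [0.014, 1.0, -0.0, -0.001]
ft_force: [1.7, -0.2, 0.2]
grip_width: 0.0427
grasp_force: 0.0
```

>>> {"method": "apply_moves", "body": {"commands": [[0.13,-1,0,0],[0,0,0.8,0],[0,0,1,0],[0,0,1,0],[0,0,1,0]]}}

```text
clock: 49.08
eef_pos: [0.5232, 0.1917, 0.1203]
tool_rot: [0.015, 1.0, -0.0, -0.0]
ft_force: [0.0, -0.9, -0.1]
grip_width: 0.0425
grasp_force: 0.0
```

>>> {"method": "apply_moves", "body": {"commands": [[0,0,1,0],[0,0,1,0],[0,0,0,0],[0,0,0,0],[0,0,0,0]]}}

```text
clock: 49.5
eef_pos: [0.5241, 0.1923, 0.0822]
tool_rot: [0.014, 1.0, 0.0, 0.0]
ft_force: [0.2, -0.0, 0.8]
grip_width: 0.0426
grasp_force: 0.0
```

Run:
```python
from h import *
go((.5254,.192,.027))
snap('wrist','w7')
print([proj('w7',p) for p in((.5654,.1895,.015),(.4454,.192,.015))])
g=cv2.cvtColor(cv2.imread('pics/w7.png'),cv2.COLOR_BGR2GRAY)[60:360:12,250:390:3]
for k,r in enumerate(g): print(60+12*k,''.join(' .:-=+*#%@'[min(9,int(x)//26)] for x in r))
```

```text
t 49.50 p [0.5241 0.1923 0.0822] a 178.35 w 0.0426 f 0.0 j1,j6 [0.35 0.38]
[-0.065 -0.015  2.761]
[array([316., 351.]), array([313.2,  99.4])]
60 =====================+#%%%%%%%%%%%%%%%%%%%%%%%%
72 ======================+%%%%%%%%%%%%%%%%%%%#####
84 ========================%%%%%%%%%%%%%%%%%%%%%%%
96 =========================+%%%%%%%%%%%%%%%%%%%%%
108 ==================-=======-+%%%%%%%%%%%%%%%%%%%
120 ==================-=======-+%%%%%%%%%%%%%%%%%%#
132 ==================-==+====--+%%%%%%%%%%%%%#%###
144 ==================-=======--==#%%%%%%%%%%%%%%%%
156 ===================-======--==#%%%%%%%%%%%%%%%%
168 ===================-======--===+%%%%%%%%%%%%%%%
180 ===================-======--=====%%%%%%%%%%%%##
192 ==================-:::::::::======+%%%%%%%#%%##
204 ===================-======--========###########
216 ===================-======--==========+########
228 ===================-======--=============######
240 ===================--=====--===============####
252 ===================--=====--=================##
264 ===================--=====-:===================
276 ===================.:::::...===================
288 ===================--=====-:===================
300 :. .===============--=====-:===============....
312 . ..-===============-=====--===============....
324  .. -===============-=====--==============-....
336     :=======-=-=-=----==----=============--... 
348     -================------============-===.. .
```

>>> {"method": "apply_moves", "body": {"commands": [[-0.06,0,0.9,0],[0,0,0.9,0],[0,0,0.7,0],[0,0,0.26,0],[0,0,0,0]]}}

```text
clock: 49.97
eef_pos: [0.5248, 0.1921, 0.0263]
tool_rot: [0.014, 1.0, -0.0, -0.0]
ft_force: [0.8, -0.5, 0.4]
grip_width: 0.0424
grasp_force: 0.0
```

>>> {"method": "apply_moves", "body": {"commands": [[0,0,0,0],[0,0,0,0],[0,0,0,0],[0,0,0,0],[0,0,0,0]], "claw": 1}}

```text
clock: 50.38
eef_pos: [0.5263, 0.1927, 0.0282]
tool_rot: [0.014, 1.0, 0.001, 0.002]
ft_force: [-0.9, 0.4, 5.6]
grip_width: 0.0097
grasp_force: 60.5
```

>>> {"method": "apply_moves", "body": {"commands": [[0,0,-0.4,0],[0,0,-0.7,0],[0,0,-0.9,0],[0,0,-0.9,0],[0,0,-0.9,0]]}}

```text
clock: 50.8
eef_pos: [0.5247, 0.1921, 0.1035]
tool_rot: [0.014, 1.0, -0.0, -0.0]
ft_force: [-0.2, -0.1, -1.2]
grip_width: 0.01
grasp_force: 59.7
```

>>> {"method": "apply_moves", "body": {"commands": [[0,0,-0.9,0],[0,0,-0.9,0],[0,0,-0.9,0],[0,0,0,0],[0,0,0,0]]}}

```text
clock: 51.22
eef_pos: [0.5258, 0.1924, 0.1578]
tool_rot: [0.014, 1.0, 0.001, 0.001]
ft_force: [0.3, -0.3, -1.5]
grip_width: 0.0102
grasp_force: 59.7
```

>>> {"method": "apply_moves", "body": {"commands": [[0.27,0.9,0,0],[0.27,1,0,0],[0.27,1,0,0],[0.27,1,0,0],[0.27,1,0,0]]}}

```text
clock: 51.63
eef_pos: [0.4997, 0.2912, 0.1548]
tool_rot: [0.015, 1.0, -0.001, -0.001]
ft_force: [0.4, -0.6, -0.2]
grip_width: 0.0101
grasp_force: 59.7
```

>>> {"method": "apply_moves", "body": {"commands": [[0.27,1,0,0],[0.27,1,0,0],[0.27,1,0,0],[0.27,1,0,0],[0.27,1,0,0]]}}

```text
clock: 52.05
eef_pos: [0.4756, 0.3919, 0.1546]
tool_rot: [0.014, 1.0, -0.001, -0.001]
ft_force: [0.0, -1.0, -1.2]
grip_width: 0.01
grasp_force: 59.7
```

>>> {"method": "apply_moves", "body": {"commands": [[0.25,0.96,0,0],[0,0,0,0],[0,0,0,0],[0,0,0,0],[0,0,0,0]]}}

```text
clock: 52.47
eef_pos: [0.4723, 0.4099, 0.1557]
tool_rot: [0.015, 1.0, -0.001, -0.001]
ft_force: [-0.8, 0.3, -1.0]
grip_width: 0.0102
grasp_force: 59.7
```

Run:
```python
from h import *
go((.470,.411,.140),(.470,.411,.101))
```

```text
t 52.47 p [0.4723 0.4099 0.1557] a 178.29 w 0.0102 f 59.7 j1,j6 [0.71 0.74]
[0.114 0.054 0.785]
[0.   0.   1.95]
```

>>> {"method": "apply_moves", "body": {"commands": [[0.1,0.05,0.4,0],[0,0,0.4,0],[0,0,0.2,0],[0,0,0.2,0],[0,0,0.2,0]]}}

```text
clock: 52.88
eef_pos: [0.4698, 0.4122, 0.1318]
tool_rot: [0.014, 1.0, 0.001, 0.0]
ft_force: [-9.8, -4.3, 21.9]
grip_width: 0.0096
grasp_force: 64.3
```

>>> {"method": "apply_moves", "body": {"commands": [[0,0,0.2,0],[0,0,0.2,0],[0,0,0.2,0],[0,0,0.2,0],[0,0,0,0]]}}

```text
clock: 53.3
eef_pos: [0.4691, 0.4123, 0.1167]
tool_rot: [0.014, 1.0, 0.001, -0.0]
ft_force: [-10.1, -3.7, 20.2]
grip_width: 0.01
grasp_force: 79.8
```

>>> {"method": "apply_moves", "body": {"commands": [[0,0,0.2,0],[0,0,0.2,0],[0,0,0.2,0],[0,0,0.1,0],[0,0,0,0]]}}

```text
clock: 53.72
eef_pos: [0.4701, 0.413, 0.1055]
tool_rot: [0.014, 1.0, 0.002, 0.001]
ft_force: [-13.7, -6.4, 31.7]
grip_width: 0.0103
grasp_force: 96.5
```

>>> {"method": "apply_moves", "body": {"commands": [[0,0,-0.5,0],[0,0,-0.9,0],[0,0,-0.9,0],[0,0,-0.9,0],[0,0,-0.9,0]]}}

```text
clock: 54.13
eef_pos: [0.4702, 0.4115, 0.1806]
tool_rot: [0.015, 1.0, -0.0, -0.0]
ft_force: [-0.0, -0.3, -0.3]
grip_width: 0.0099
grasp_force: 91.2
```

>>> {"method": "apply_moves", "body": {"commands": [[0,0,-0.73,0],[0,0,0,0],[0,0,0,0],[0,0,0,0],[0,0,0,0]]}}

```text
clock: 54.55
eef_pos: [0.4697, 0.4114, 0.1932]
tool_rot: [0.014, 1.0, -0.001, -0.001]
ft_force: [0.8, -0.4, -0.5]
grip_width: 0.0099
grasp_force: 91.3
```

```bash
cat >> h.py <<'E'
def tilt(fn):
    snap('scene',fn); p=st()[1]; go((.558,.405,.2)); g=cv2.cvtColor(cv2.imread('pics/%s.png'%fn),cv2.COLOR_BGR2GRAY)[146:216,440:500]
    for k in range(0,70,2): print(146+k,''.join(' .:-=+*#%@'[min(9,int(x)//26)] for x in g[k]))
E
python3 - <<'E'
from h import *
tilt('s7')
E
```

```text
t 54.60 p [0.4698 0.4114 0.1933] a 178.34 w 0.0099 f 91.3 j1,j6 [0.72 0.75]
[-4.419 -0.193 -0.337]
146 ###############%*:    .. ..           .. .-.      ....   .:-
148 ################%+:     . ... ....      ...  ..  .....  .---
150 #################%=. .   .. .....      .... .   .     .:----
152 ###################=.    ..   ...  ..   ..   .  .....:------
154 ######################+:.    ..    .         . .------------
156 #########################*-.  .  ...     ... .:-------------
158 ##########################+.     .....   .--:+--------------
160 ##########################=.     .---.  .:--====+#+=--------
162 #########################*:     .:--:.:------==-=*####+-----
164 #########################+.     .---:-------:--=*#######%*+-
166 ########################%=.    .:--------::=*###############
168 #########################-  .  .---:--::--:*################
170 #######################*=:.    .---... .-=*#################
172 ####################-.-----::..:--:.   :=###################
174 ################*=---::---:-++----+%#+*#####################
176 ############*=-------:
[... 573 characters left out ...]
##################################################
196 ############################################################
198 ############################################################
200 ############################################################
202 ####################################%#######################
204 ##################################**=------------===++*#####
206 ###############################*=------------------------==+
208 ##############################+-----------------------------
210 ##############################=-----------------------------
212 #############################+:-----------------------------
214 #############################=::-----------------------====-
```

Run:
```python
from h import *
print([ray('j1',u,v,z) for u,v,z in((495,213,.107),(499.5,215,.107))])
for u,v in((452.5,178.5),(487,160)): print(rayy('s7',u,v,.4114))
go((.47,.4114,.203),(.559,.426,.203),(.559,.426,.139))
```

```text
[array([0.5402, 0.4243, 0.107 ]), array([0.5508, 0.4267, 0.107 ])]
[0.4145 0.4114 0.1336]
[0.5031 0.4114 0.2125]
t 54.60 p [0.4698 0.4114 0.1933] a 178.34 w 0.0099 f 91.3 j1,j6 [0.72 0.75]
[-0.012 -0.    -0.487]
[-4.427  0.858 -0.   ]
[0.  0.  3.2]
```

Case A's top actually sits near (0.545, 0.425), so case B goes in at y = 0.397.

>>> {"method": "apply_moves", "body": {"commands": [[0,0,-0.5,0],[-0.48,-0.1,0,0],[-0.8,-0.1,0,0],[-0.8,-0.1,0,0],[-0.8,-0.1,0,0]]}}

```text
clock: 55.02
eef_pos: [0.5291, 0.4023, 0.2056]
tool_rot: [0.014, 1.0, 0.0, 0.001]
ft_force: [-0.1, 0.4, 0.3]
grip_width: 0.0096
grasp_force: 91.3
```

>>> {"method": "apply_moves", "body": {"commands": [[-0.8,-0.1,0,0],[-0.8,-0.1,0,0],[0,0,0,0],[0,0,0,0],[0,0,0,0]]}}

```text
clock: 55.43
eef_pos: [0.5595, 0.3974, 0.2049]
tool_rot: [0.014, 1.0, -0.0, -0.0]
ft_force: [0.6, 0.8, 0.5]
grip_width: 0.01
grasp_force: 91.3
```

>>> {"method": "apply_moves", "body": {"commands": [[0,0,0.4,0],[0,0,0.6,0],[0,0,0.6,0],[0,0,0.5,0],[0,0,0.4,0]]}}

```text
clock: 55.85
eef_pos: [0.5606, 0.399, 0.1561]
tool_rot: [0.014, 1.0, 0.002, 0.002]
ft_force: [4.9, 2.6, 1.6]
grip_width: 0.0097
grasp_force: 91.6
```

>>> {"method": "apply_moves", "body": {"commands": [[0,0,0.4,0],[0,0,0.2,0],[0,0,0,0],[0,0,0,0],[0,0,0,0]]}}

```text
clock: 56.27
eef_pos: [0.5603, 0.3986, 0.1435]
tool_rot: [0.014, 1.0, 0.001, 0.001]
ft_force: [4.3, 2.7, 0.9]
grip_width: 0.0102
grasp_force: 92.2
```

>>> {"method": "apply_moves", "body": {"commands": [[-0.15,0.05,0,0],[0,0,0,0],[0,0,0.1,0],[0,0,0,0],[0,0,0,0]]}}

```text
clock: 56.68
eef_pos: [0.5614, 0.3991, 0.143]
tool_rot: [0.014, 1.0, 0.001, -0.001]
ft_force: [-2.7, 1.9, 9.8]
grip_width: 0.0102
grasp_force: 95.3
```

>>> {"method": "apply_moves", "body": {"commands": [[0,0,0,0],[0,0,0,0],[0,0,0,0],[0,0,0,0],[0,0,0,0]], "claw": 0.5}}

```text
clock: 57.1
eef_pos: [0.562, 0.398, 0.1403]
tool_rot: [0.014, 1.0, -0.001, -0.001]
ft_force: [-0.8, 0.2, 0.5]
grip_width: 0.0424
grasp_force: 0.5
```

>>> {"method": "apply_moves", "body": {"commands": [[0,0,-0.5,0],[0,0,-0.9,0],[0,0,-0.9,0],[0,0,-0.6,0],[0,0,0,0]]}}

```text
clock: 57.52
eef_pos: [0.564, 0.3992, 0.2031]
tool_rot: [0.014, 1.0, 0.002, 0.002]
ft_force: [0.6, -0.0, 0.4]
grip_width: 0.0426
grasp_force: 0.0
```

Run:
```python
from h import *
jar('j2',v0=195,v1=225,u0=465,u1=515)
g=cv2.cvtColor(cv2.imread('pics/j2.png'),cv2.COLOR_BGR2GRAY)[195:225,465:515]
for k,r in enumerate(g): print(195+k,''.join(' .:-=+*#%@'[min(9,int(x)//20)] for x in r))
r=np.radians(10.3); go((.529+.02*np.cos(r),.132+.02*np.sin(r),.2),a=190.3)
```

```text
195 ..................................................
197 ..................................................
199 ..................................................
201 ..................................................
203 ..................................................
205 ..................................................
207 ..................................................
209 ..................................................
211 ......--..........................................
213 .......--.........................+++++...........
215 .........---................++++...+++++..........
217 .............---.............++++......---........
219 ..................-------------.------............
221 ..................................................
223 ..................................................
195 @@@@@@@@@@@@@@@@@@@@@@@@@@@@@@@@@@@@@@@@@@@@@@@@@@
196 @@@@@@@@@@@@@@@@@@@@@@@@@@@@@@@@@@@@@@@@@@@@@@@@@@
197 @@@@@@@@@@@@@@@@@@@@@@@@@@@@@@@@@@@@@@@@@@@@@@@@@@
198 @@@@@@@@@@@@@@@@@@@@@@@@@@@@@@@@@@@@@@@@@@@@@@@@@@
199 @@@@@@@@@@@@@@@@@@@@@@@@@@@@@@@@@@@@@@@@@@@@@@@@@@

[... 775 characters left out ...]
@@@+--=++==================+++====+++++=#@@@@@@@@
215 @@@@+--===++================++++===+++++=%%@@@@@@@
216 @@@@=-=====+++==============+++++===++===+@@@@@@@@
217 @@@%=-=======+++++==========+++++=====+==+@@@@@@@@
218 @@@*--==========+++=++========+++=====++=*@@@@@@@@
219 @@@+--============+++++============+++===#@@@@@@@@
220 @@@+-=================+++++++++++++======@@@@@@@@@
221 @@@=-====================================@@@@@@@@@
222 @@#=-===================================+@@@@@@@@@
223 @@*--===================================*@@@@@@@@@
224 @@*--===================================#@@@@@@@@@
t 57.57 p [0.5635 0.3988 0.2011] a 190.30 w 0.0426 f 0.0 j1,j6 [0.62 0.64]
[  3.081 -12.819   0.057]
```

Both cases are in: their ends show at (502,214) and (495,216), below the rim. Now case C, with the tool at 190°.

>>> {"method": "apply_moves", "body": {"commands": [[0,0,0,-0.1],[0,0,0,-0.1],[0.24,-0.6,0,0],[0.24,-1,0,0],[0.24,-1,0,0]]}}

```text
clock: 57.98
eef_pos: [0.5567, 0.3442, 0.1971]
tool_rot: [-0.091, 0.996, -0.001, -0.001]
ft_force: [-0.1, -1.1, 1.0]
grip_width: 0.0426
grasp_force: 0.0
```

>>> {"method": "apply_moves", "body": {"commands": [[0.24,-1,0,0],[0.24,-1,0,0],[0.24,-1,0,0],[0.24,-1,0,0],[0.24,-1,0,0]]}}

```text
clock: 58.4
eef_pos: [0.5512, 0.2406, 0.1976]
tool_rot: [-0.09, 0.996, -0.001, -0.001]
ft_force: [0.1, 0.9, -0.5]
grip_width: 0.0431
grasp_force: 0.0
```

>>> {"method": "apply_moves", "body": {"commands": [[0.24,-1,0,0],[0.24,-1,0,0],[0.24,-1,0,0],[0.24,-1,0,0],[0.2,-1,0,0]]}}

```text
clock: 58.82
eef_pos: [0.5462, 0.1381, 0.1977]
tool_rot: [-0.09, 0.996, -0.0, -0.001]
ft_force: [0.8, -0.1, 0.6]
grip_width: 0.043
grasp_force: 0.0
```

>>> {"method": "apply_moves", "body": {"commands": [[0,-0.2,0.8,0],[0,0,1,0],[0,0,1,0],[0,0,1,0],[0,0,1,0]]}}

```text
clock: 59.23
eef_pos: [0.547, 0.135, 0.1011]
tool_rot: [-0.09, 0.996, -0.0, -0.001]
ft_force: [0.5, 0.6, 0.3]
grip_width: 0.0427
grasp_force: 0.0
```

>>> {"method": "apply_moves", "body": {"commands": [[0,0,1,0],[0,0,0,0],[0,0,0,0],[0,0,0,0],[0,0,0,0]]}}

```text
clock: 59.65
eef_pos: [0.549, 0.1357, 0.0844]
tool_rot: [-0.09, 0.996, 0.0, 0.001]
ft_force: [0.4, 0.7, 0.6]
grip_width: 0.0428
grasp_force: 0.0
```

Run:
```python
from h import *
r=np.radians(10.3); u=np.array([np.cos(r),np.sin(r),0]); c=np.array([.529,.132,.015])
go(c+.02*u+[0,0,.012])
snap('wrist','w8')
print([proj('w8',p) for p in(c+.06*u,c-.06*u)])
g=cv2.cvtColor(cv2.imread('pics/w8.png'),cv2.COLOR_BGR2GRAY)[60:380:12,240:400:3]
for k,r in enumerate(g): print(60+12*k,''.join(' .:-=+*#%@'[min(9,int(x)//26)] for x in r))
```

```text
t 59.65 p [0.549  0.1357 0.0844] a 190.35 w 0.0428 f 0.0 j1,j6 [0.24 0.06]
[ 0.016 -0.005  2.87 ]
[array([318.5, 345.4]), array([318.7,  95.2])]
60 ===================================================###
72 ==================================================####
84 =================================================*####
96 ==================================================####
108 =====================-==+====--==================+####
120 =====================--======--==================+####
132 ======================-======--==================#####
144 ======================-======--==================#####
156 ======================-======--=================######
168 ======================-======--================+######
180 ======================-======--================#######
192 ======================:::::::::================#######
204 ======================-======--================+######
216 ======================-======--=================######
228 ======================-======--================#######
240 ======================--=====-:==================#####
252 ======================--=====--==================####+
264 ======================:-=====-:=======================
276 ======================--=====-:=======================
288 =======================-=====--=======================
300 ::::...-===============-=====-:===============-...::::
312 ::.    .===============-=====--===============:.....::
324 :      .===============-=====--===============.......:
336        .===============-=====--===============... ... 
348 .      :================-=-====-=-============-..    .
360 .     -========================================-.   ..
372 ..   -==========================================-.  ..
```

Case C is centred between the jaws. I'll grip it, roll back to 178°, carry it over and pivot it the same way.

>>> {"method": "apply_moves", "body": {"commands": [[0,0,0.9,0],[0,0,0.9,0],[0,0,0.7,0],[0,0,0.35,0],[0,0,0,0]]}}

```text
clock: 60.12
eef_pos: [0.5473, 0.1353, 0.0253]
tool_rot: [-0.09, 0.996, -0.0, -0.001]
ft_force: [-0.2, -0.5, -0.6]
grip_width: 0.0429
grasp_force: 0.0
```

>>> {"method": "apply_moves", "body": {"commands": [[0,0,0,0],[0,0,0,0],[0,0,0,0],[0,0,0,0],[0,0,0,0]], "claw": 1}}

```text
clock: 60.53
eef_pos: [0.5492, 0.1358, 0.0277]
tool_rot: [-0.09, 0.996, 0.0, 0.002]
ft_force: [-1.5, 0.3, 5.8]
grip_width: 0.0103
grasp_force: 60.7
```

>>> {"method": "apply_moves", "body": {"commands": [[0,0,-0.4,0],[0,0,-0.7,0],[0,0,-0.9,0],[0,0,-0.9,0],[0,0,-0.9,0]]}}

```text
clock: 60.95
eef_pos: [0.5476, 0.1354, 0.103]
tool_rot: [-0.09, 0.996, -0.0, -0.0]
ft_force: [0.5, 0.3, -1.0]
grip_width: 0.0101
grasp_force: 60.0
```

>>> {"method": "apply_moves", "body": {"commands": [[0,0,-0.9,0],[0,0,-0.9,0],[0,0,-0.9,0],[0,0,0,0.1],[0,0,0,0.1]]}}

```text
clock: 61.37
eef_pos: [0.5489, 0.1357, 0.1582]
tool_rot: [0.017, 1.0, 0.0, 0.002]
ft_force: [0.3, -1.3, -1.1]
grip_width: 0.0098
grasp_force: 60.0
```

>>> {"method": "apply_moves", "body": {"commands": [[0.31,0.8,0,0],[0.31,1,0,0],[0.31,1,0,0],[0.31,1,0,0],[0.31,1,0,0]]}}

```text
clock: 61.78
eef_pos: [0.5193, 0.233, 0.1564]
tool_rot: [0.015, 1.0, -0.0, -0.0]
ft_force: [0.6, -0.8, -0.6]
grip_width: 0.0099
grasp_force: 60.0
```

>>> {"method": "apply_moves", "body": {"commands": [[0.31,1,0,0],[0.31,1,0,0],[0.31,1,0,0],[0.31,1,0,0],[0.31,1,0,0]]}}

```text
clock: 62.2
eef_pos: [0.491, 0.334, 0.1563]
tool_rot: [0.014, 1.0, -0.0, -0.0]
ft_force: [0.7, -0.8, -1.8]
grip_width: 0.0101
grasp_force: 60.0
```

>>> {"method": "apply_moves", "body": {"commands": [[0.31,1,0,0],[0.31,1,0,0],[0.31,1,0,0],[0.31,0.86,0,0],[0,0,0,0]]}}

```text
clock: 62.62
eef_pos: [0.4676, 0.4142, 0.1561]
tool_rot: [0.012, 1.0, 0.001, -0.0]
ft_force: [0.5, 0.9, -0.6]
grip_width: 0.01
grasp_force: 60.0
```

Run:
```python
from h import *
go((.470,.411,.140),(.470,.411,.101))
```

```text
t 62.62 p [0.4676 0.4142 0.1561] a 178.58 w 0.0100 f 60.0 j1,j6 [0.72 0.75]
[-0.124 -0.158  0.805]
[0.   0.   1.95]
```

>>> {"method": "apply_moves", "body": {"commands": [[-0.05,0,0.4,0],[0,0,0.4,0],[0,0,0.2,0],[0,0,0.2,0],[0,0,0.2,0]]}}

```text
clock: 63.03
eef_pos: [0.4699, 0.4108, 0.1315]
tool_rot: [0.015, 1.0, 0.001, 0.0]
ft_force: [-10.8, -3.3, 23.6]
grip_width: 0.01
grasp_force: 64.7
```

>>> {"method": "apply_moves", "body": {"commands": [[0,0,0.2,0],[0,0,0.2,0],[0,0,0.2,0],[0,0,0.2,0],[0,0,0,0]]}}

```text
clock: 63.45
eef_pos: [0.4693, 0.4108, 0.1163]
tool_rot: [0.015, 1.0, 0.002, -0.0]
ft_force: [-10.2, -3.3, 20.0]
grip_width: 0.0098
grasp_force: 79.9
```

>>> {"method": "apply_moves", "body": {"commands": [[0,0,0.2,0],[0,0,0.2,0],[0,0,0.2,0],[0,0,0.1,0],[0,0,0,0]]}}

```text
clock: 63.87
eef_pos: [0.4709, 0.4113, 0.105]
tool_rot: [0.015, 1.0, 0.002, 0.002]
ft_force: [-11.3, -5.7, 29.9]
grip_width: 0.0101
grasp_force: 98.1
```

>>> {"method": "apply_moves", "body": {"commands": [[0,0,-0.5,0],[0,0,-0.9,0],[0,0,-0.9,0],[0,0,-0.9,0],[0,0,-0.9,0]]}}

```text
clock: 64.28
eef_pos: [0.4703, 0.4096, 0.1802]
tool_rot: [0.015, 1.0, -0.001, -0.001]
ft_force: [-0.1, 0.7, -0.1]
grip_width: 0.01
grasp_force: 93.1
```

>>> {"method": "apply_moves", "body": {"commands": [[0,0,-0.9,0],[0,0,-0.3,0],[0,0,0,0],[0,0,0,0],[0,0,0,0]]}}

```text
clock: 64.7
eef_pos: [0.4697, 0.4102, 0.2023]
tool_rot: [0.015, 1.0, -0.001, -0.001]
ft_force: [0.1, -0.6, -0.4]
grip_width: 0.0101
grasp_force: 93.2
```

Run:
```python
from h import *
tilt('s8'); go((.560,.411,.205),(.560,.411,.152),(.535,.411,.152),(.535,.411,.138))
```

```text
t 64.75 p [0.4696 0.4102 0.2022] a 178.33 w 0.0101 f 93.2 j1,j6 [0.72 0.75]
[-4.427 -0.132  0.111]
146 #################%*:  .  .     ... ..  .....  ..       .----
148 ###################*:     . .  .  ... .....  .   .::..:-----
150 ######################+-.    . .  . . .     .  .:-----------
152 ########################%*-.      . ..   .....:-------------
154 ##########################*:      ..:.    :---==------------
156 ##########################=.     .---. .::---====-----------
158 ##########################-      .---:-------==-------------
160 #########################*:     .:--:------::-=*##+=--------
162 #########################=.     .--------::-##########+-----
164 #########################-  .  .:--::-:.:-:+############%*+-
166 ######################**=:.    .:--..   :-+#################
168 ###################*=.:----::..:---:.  .-+##################
170 ################*=---::--::-*+=---=*%#*#####################
172 ############*+-------::-++##################################
174 ###########*------:-=*######################################
176 ############=---=*####
[... 726 characters left out ...]
###########################
200 ############################################################
202 ############################################################
204 ##################################**=------------===++*#####
206 ###############################*=------------------------==+
208 ##############################+-----------------------------
210 ##############################=-----------------------------
212 #############################+:----------------------------=
214 #############################=::---------------------==-----
t 64.75 p [0.4696 0.4102 0.2022] a 178.33 w 0.0101 f 93.2 j1,j6 [0.72 0.75]
[-4.518  0.171 -0.139]
[0.   0.   2.65]
[ 1.249 -0.037 -0.   ]
[0.  0.  0.7]
```

>>> {"method": "apply_moves", "body": {"commands": [[-0.6,0.03,0,0],[-0.8,0.03,0,0],[-0.8,0.03,0,0],[-0.8,0.03,0,0],[-0.8,0.03,0,0]]}}

```text
clock: 65.17
eef_pos: [0.5463, 0.4115, 0.2024]
tool_rot: [0.014, 1.0, -0.001, -0.001]
ft_force: [-0.4, 0.1, -0.3]
grip_width: 0.0102
grasp_force: 93.2
```

>>> {"method": "apply_moves", "body": {"commands": [[-0.8,0.02,0,0],[0,0,0,0],[0,0,0.6,0],[0,0,0.6,0],[0,0,0.6,0]]}}

```text
clock: 65.58
eef_pos: [0.5613, 0.4116, 0.1665]
tool_rot: [0.014, 1.0, -0.0, -0.001]
ft_force: [0.6, 0.1, -0.3]
grip_width: 0.0101
grasp_force: 93.2
```

>>> {"method": "apply_moves", "body": {"commands": [[0,0,0.4,0],[0,0,0.2,0],[0,0,0,0],[0,0,0,0],[0,0,0,0]]}}

```text
clock: 66.0
eef_pos: [0.5624, 0.4122, 0.157]
tool_rot: [0.014, 1.0, 0.0, 0.001]
ft_force: [0.1, 0.4, -1.1]
grip_width: 0.01
grasp_force: 93.1
```

>>> {"method": "apply_moves", "body": {"commands": [[0.2,0,0,0],[0.2,0,0,0],[0.2,0,0,0],[0.2,0,0,0],[0,0,0,0]]}}

```text
clock: 66.42
eef_pos: [0.5521, 0.4136, 0.1603]
tool_rot: [0.015, 1.0, 0.003, 0.008]
ft_force: [12.2, 0.7, 0.5]
grip_width: 0.0102
grasp_force: 92.7
```

The tip is bearing on the inner −x wall (12 N). I'll keep pushing to steepen the case.

>>> {"method": "apply_moves", "body": {"commands": [[0.2,0,0,0],[0.2,0,0,0],[0.2,0,0,0],[0.2,0,0,0],[0,0,0,0]]}}

```text
clock: 66.83
eef_pos: [0.5357, 0.4142, 0.1608]
tool_rot: [0.015, 1.0, 0.003, 0.008]
ft_force: [10.9, 0.9, 2.5]
grip_width: 0.0099
grasp_force: 85.3
```

>>> {"method": "apply_moves", "body": {"commands": [[0.2,0,0,0],[0.1,0,0,0],[0,0,0,0],[0,0,0,0],[0,0,0,0]]}}

```text
clock: 67.25
eef_pos: [0.5302, 0.4137, 0.1606]
tool_rot: [0.015, 1.0, 0.002, 0.008]
ft_force: [10.8, -1.2, 3.6]
grip_width: 0.0103
grasp_force: 82.9
```

Run:
```python
from h import *
tilt('s9')
g=cv2.cvtColor(cv2.imread('pics/s9.png'),cv2.COLOR_BGR2GRAY)[176:222,460:530]
for k in range(0,46,2): print(176+k,''.join(' .:-=+*#%@'[min(9,int(x)//20)] for x in g[k]))
```

```text
t 67.30 p [0.5302 0.4137 0.1606] a 178.23 w 0.0102 f 83.0 j1,j6 [0.67 0.7 ]
[-1.404 -0.393 -1.971]
146 ####################%%%*=:.........=======+=.   ... ....    
148 ########################%%#+-:....:=======-. .. ......  . ..
150 ############################%%#+-.:======-. .:......... ....
152 ###################################++====:..::..... .  .....
154 #####################################%*+-::::. ........ ....
156 ######################################+-:::::.    ..  .   . 
158 ###############################+::-*+-:::::.::.    .....  . 
160 #############################*-  .:::::..:.::.     ..  ..  .
162 ##############################= .:::........:.       .. ..  
164 ##############################*-.... ..... .:..      .    ..
166 ###############################*: ..   ..   ......      .. .
168 ###############################%*: ... ....     .....    ...
170 ################################%*: .   .. ...      ...  .  
172 #################################%*:     .. .....         . 
174 #################################%%+:     ... .  .-+:   . ..
176 ######################
[... 2298 characters left out ...]
@@@@@@@@@@@@@@@@@@@@@@@@@
204 @@@@@@@@@@@@@@%%*+++=+=:-======+%%@@@@@@@@@@@@@@@@@@@@@@@@@@@@@@@@@@@@
206 @@@@@@@@@@@%+===========-:---:======+*%%@@@@@@@@@@@@@@@@@@@@@@@@@@@@@@
208 @@@@@@@@@@#+==============================*%@@@@@@@@@@@@@@@@@@@@@@@@@@
210 @@@@@@@@@@+================================-+%@@@@@@@@@@@@@@@@@@@@@@@@
212 @@@@@@@@@*-==============================++=--*@@@@@@@@@@@@@@@@@@@@@@@
214 @@@@@@@@@+--=++==================+++===++++++-=#@@@@@@@@@@@@@@@@@@@@@@
216 @@@@@@@@@=-=====++=====+=========+++++===++===+@@@@@@@@@@@@@@@@@@@@@@@
218 @@@@@@@@*--==========+++=+=========+++=====++=*@@@@@@@@@@@@@@@@@@@@@@@
220 @@@@@@@@+-=================+++++++++++++======@@@@@@@@@@@@@@@@@@@@@@@@
```

Run:
```python
from h import *
a,b=rayy('s9',504,183,.4137),rayy('s9',487,205.5,.4137); print(a,b,np.linalg.norm(a-b),np.degrees(np.arctan2(a[2]-b[2],a[0]-b[0])))
go((.525,.413,.158))
```

```text
[0.556  0.4137 0.1845] [0.5248 0.4137 0.1195] 0.07210020804408265 64.35899417569472
t 67.30 p [0.5302 0.4137 0.1606] a 178.23 w 0.0102 f 83.0 j1,j6 [0.67 0.7 ]
[ 0.257 -0.044  0.129]
```

About 64° now. I'll lower it and release.

>>> {"method": "apply_moves", "body": {"commands": [[-0.1,0,0.2,0],[0,0,0.3,0],[0,0,0.3,0],[0,0,0.2,0],[0,0,0,0]]}}

```text
clock: 67.72
eef_pos: [0.5304, 0.4138, 0.1383]
tool_rot: [0.015, 1.0, 0.002, 0.005]
ft_force: [8.6, 1.0, -2.4]
grip_width: 0.0103
grasp_force: 82.5
```

>>> {"method": "apply_moves", "body": {"commands": [[0,0,0,0],[0,0,0,0],[0,0,0,0],[0,0,0,0],[0,0,0,0]], "claw": 0.5}}

```text
clock: 68.13
eef_pos: [0.5257, 0.4129, 0.1361]
tool_rot: [0.014, 1.0, -0.0, -0.0]
ft_force: [-0.1, 0.2, -0.2]
grip_width: 0.0429
grasp_force: 0.0
```

>>> {"method": "apply_moves", "body": {"commands": [[0,0,-0.5,0],[0,0,-0.9,0],[0,0,-0.9,0],[0,0,-0.9,0],[0,0,-0.9,0]]}}

```text
clock: 68.55
eef_pos: [0.5261, 0.4129, 0.2198]
tool_rot: [0.014, 1.0, 0.0, 0.0]
ft_force: [-0.2, 0.0, 0.2]
grip_width: 0.0426
grasp_force: 0.0
```

>>> {"method": "apply_moves", "body": {"commands": [[0.5,-0.5,0,0],[0.9,-0.9,0,0],[0.9,-0.9,0,0],[0.9,-0.9,0,0],[0.9,-0.9,0,0]]}}

```text
clock: 68.97
eef_pos: [0.4409, 0.3326, 0.2188]
tool_rot: [0.014, 1.0, 0.0, 0.0]
ft_force: [0.1, -0.5, 0.8]
grip_width: 0.0429
grasp_force: 0.0
```

>>> {"method": "apply_moves", "body": {"commands": [[0.9,-0.9,0,0],[0.9,-0.9,0,0],[0.9,-0.9,0,0],[0.9,-0.9,0,0],[0.9,-0.9,0,0]]}}

```text
clock: 69.38
eef_pos: [0.3484, 0.2451, 0.2189]
tool_rot: [0.014, 1.0, 0.0, 0.0]
ft_force: [0.0, 0.4, -0.2]
grip_width: 0.0426
grasp_force: 0.0
```

Run:
```python
from h import *
snap('scene','end'); snap('top','endt'); i=cv2.imread('pics/end.png'); t=cv2.imread('pics/endt.png')
a=cv2.resize(i[180:260,445:530],(510,480),interpolation=cv2.INTER_CUBIC)
b=cv2.resize(i[190:400,0:420],(290,145)); c=cv2.convertScaleAbs(cv2.resize(t[160:280,140:540],(290,87)),alpha=1.5); d=cv2.convertScaleAbs(cv2.resize(t[195:245,140:195],(264,240),interpolation=cv2.INTER_CUBIC),alpha=1.6)
e=np.zeros((480,290,3),np.uint8); e[:145]=b; e[145:232]=c; e[235:475,:264]=d
cv2.imwrite('pics/endc.png',np.hstack([a,e])); go((.4,.2,.2))
```

```text
t 69.48 p [0.3464 0.2435 0.2188] a 178.33 w 0.0428 f 0.0 j1,j6 [0.61 0.64]
[-2.744 -2.095  0.939]
```

View pics/endc.png

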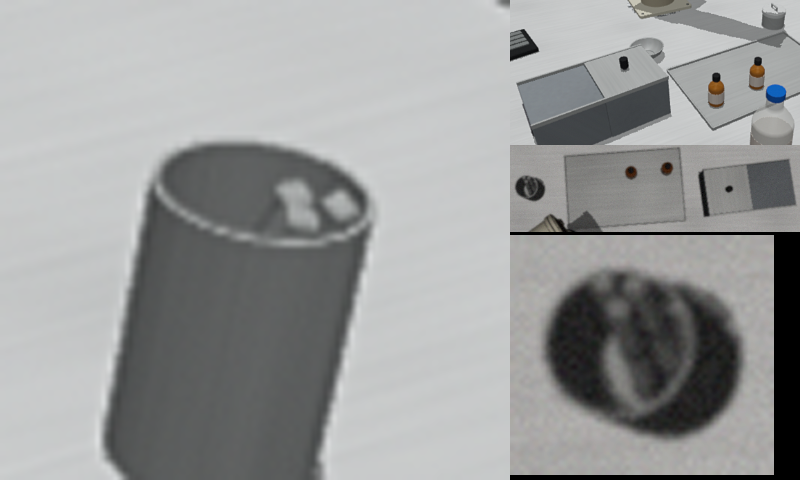

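All three case ends sit inside the jar, at (293,190), (303,215) and (341,205) in the crop. The cover is shut, the bottles and pot are in place, and the robot is clear. Handing in.

```bash
python3 -c "
from workcell import bot
print(bot.job_done())"
```

```text
the job is handed in; nothing more can be done
None
```

I handed the job in at about 69 s: all four vials are in the discard box with the cover shut, all three thermometer cases lean inside the jar below its rim, and the bottles and pot are where they were; no verdict came back.

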